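# Pack the spare bushes, snap the cover on and lock it

### The arm

A 7-joint arm with a two-finger parallel gripper is mounted at the origin on a cart in front of the work surface, level with it; the furniture and walls round the work are solid. World frame = base frame: x ahead of the robot, y to its left, z up, the work surface at z = 0. Lengths are in m, angles in rad, forces in N, time in s.
With the tool pointing down it reaches from about 0.425 to 1.025 m from the base axis. Payload 3.6 kg.
Tool frame: the origin (TCP) lies between the finger pads; the fingertips stand 25 mm ahead of it and the grasp point (between the pads) lies 6 mm ahead of it (ctrl.tip_extent is the distance from the TCP to the fingertips, in m); y points along the fingers, z is the direction in which the jaws open and shut, and the axes are right-handed (so a half turn about y gives the same grasp; the last joint's range is limited). The gripper opens to 85 mm and grips with 20 to 120 N. Pads are 22 mm wide; open, the fingers measure 114 mm over their backs; the gripper's body (76 mm by 85 mm) begins 54 mm behind the grasp point. The pads swing forward as they close: fully open they stand 13 mm farther back than shut.
Start: joints at [1.044, 0.591, 0.048, 1.609, -0.033, 0.943, -0.034], TCP at [0.304, -0.658, 0.256] pointing down, gripper open.
Joint ranges: [-2.69, 2.69], [-0.47, 2.24], [-1.27, 1.36], [0.19, 2.51], [-1.53, 4.68], [0.08, 2.07], [-3.09, 3.09]. Speed limits (rad/s): [2.57, 2.57, 3.14, 3.14, 3.14, 3.14, 3.14].

### API

Orientations are given as a unit quaternion [w, x, y, z].
In Python, from bench import ctrl, viewer, models gives the robot as it stands.
- The arm moves only by the shell command python3 -m handwheel 'ROWS' [OPENING]. ROWS is JSON, one flat list of numbers, 4 for each row, row after row: the shift along the tool's x, y, z in m, then the turn about the tool's y in units of 6 degrees (1.0 is 6 degrees). A call has exactly 8 rows; each row is the pose to reach, as a shift and turn from the pose commanded when the call began, along the tool's axes at that moment; what a row does not reach only later rows make up. A row lasts 1/10 s, in which the tool goes at most 50 mm and 8.59 degrees, less where a joint would pass 70% of its speed; a pose out of reach is approached as far as the arm can. A call with a gripper value outside its range is refused whole. OPENING is the closure, from -1 (fully open) to 1 (shut), so that 0 is half open, set as the call begins (- or left out, the last holds). The fingers move at their own pace and stop on an object; the grip force is fixed at half the most. Time passes only in rows, so rows that repeat a pose let the fingers close, or fill a call up. It gives the time, the measured TCP pose, the force and the opening at its end, in the units of the state.
- ctrl.get_obs(): the state, without advancing time (a new reading comes with each control period).
- viewer.camera(name): name is "side" or "top" or "wrist"; returns the picture (400x640x3 uint8, blue, green, red); there is no depth.
- viewer.get_calibration(name): a dict with "fx", "fy", "cx", "cy" (pixels), "T" (4x4, takes a point from camera to world coordinates). Camera axes: x right, y down, z forward; pixel columns grow to the right and rows downward; lengths in m; the calibration is good to about 2 mm. The wrist camera is an equidistant fisheye: a pixel r from the principal point sees the ray r / f radians off the axis. A picture is of the moment at which its call begins: read the wrist's pose just before it. get_calibration takes no time and is no camera call; for the wrist camera it gives the pose at the moment of the call.
- ctrl.close_job(): hands the job in, once; it reports no verdict.
Trained networks look in the newest picture that a camera, given by its name, has taken for a name from the list of things; names that differ only in an ending like _2 or _b are one class to them, and where a whole thing is asked for, a point or a joint stands for the part that bears it (a point fixed in the world has none). Each returns a list of dicts, best first, with "score" (0 to 1); they miss things now and then, are a little off and sometimes report something else, mostly with a low value. They report only what shows in the picture. A call takes as long as a camera call.
- models.look_for(camera, name): "rect" ([left, top, right, bottom] in pixels, round what is visible of it).
The state is a dict: "t": time; "joints": joint angles; "joint_velocities": joint speeds; "tau": joint torques, N m; "eef_pos": TCP position; "eef_rot": TCP orientation; "ft_force": force on the tool from outside, world axes, zero at the start; "wrist_torque": the same for the moment, N m; "grip_width": finger opening in m.
Only numpy, scipy, OpenCV 4.12 (cv2) and the standard library are available. Lean on these libraries where they do the work, as an engineer would, in place of code of your own. Each camera call takes 0.05 s, during which the arm holds its last target. There are 200 camera calls.

### The job

Put every loose bronze bush from the bench into the open spares box. Then lay the cover on the box, press its corners down until all four spring clips have clicked over it and it sits flat on the rim, and only then turn the wing knob clockwise a quarter turn to its stop, so that the tongue underneath is locked behind the rim. Do not knock anything over.

Things in the scene. Friction and masses are not known exactly. Their poses are not given: they have to be found in the camera images.
- spares_box: open metal box fixed to the bench, 152 (x) x 108 (y, over the clips) x 62 mm; origin at the centre of its underside, x along its long side, z up; half a turn makes no difference. Floor 4 mm thick. Two sprung steel clips, 16 mm wide, on each long side at x = +-52 mm: slanted noses 54 to 62 mm up, tips at y = +-42 mm, yield outward as the cover's edge goes down, then spring back over it
- box_mouth (a point): centre of the box's mouth, level with the top of its flat rim, 48 mm above the box's underside; axes as the box. The mouth is 124 (x) by 74 mm (y); the rim is 4 mm thick and the box is wider (144 x 92 mm) below it
- cover: loose grey cover, 0.2 kg, four legs, on a 4 mm mat: plate 140 (x) x 90 (y) x 5 mm, black wing knob on top, steel tongue 86 x 10 x 3 mm below. Origin below its centre, at the feet; plate underside 12 mm up, top 17 mm. Legs 5 mm thick at x = +-58, y = +-32.5 mm enter the mouth with 1.5 to 2 mm to spare. Home: plate on the rim, origin 36 mm above the box's, x along the box's x, either way round
- knob_grip (a point): middle of the knob's wing, on its axis, 34.5 mm above the cover's origin, 17.5 mm above the plate's top; the wing is 50 mm long, 11 mm thick, 22 mm tall (from 5.5 to 28 mm above the plate) and also serves to carry the cover. Its axes turn with the knob: y along the wing, x across it
- knob (a joint): knob angle in the cover, rad: 0 unlocked, wing along the cover's y, tongue along its x; grows clockwise seen from above, to the stop at 1.57 (locked: wing along the cover's long side, tongue under the rim on both sides). Friction 0.06 Nm, stays where it is left. The tongue passes through the mouth only below about 0.7
- press_1 (a point): small black round mark on the plate's top near the cover's +x, +y corner, 52 mm and 26 mm from its centre, near one clip: the place to press. The cover laid on the box rests on the clip noses, its top about 62 mm above the box's underside; 10 to 15 N here snaps this corner down to 53 mm (home). The other three are alike
- press_2 (a point): small black round mark on the plate's top near the cover's -x, +y corner, 52 mm and 26 mm from its centre, near one clip: the place to press
- press_3 (a point): small black round mark on the plate's top near the cover's -x, -y corner, 52 mm and 26 mm from its centre, near one clip: the place to press
- press_4 (a point): small black round mark on the plate's top near the cover's +x, -y corner, 52 mm and 26 mm from its centre, near one clip: the place to press
- bush_1_mid (a point): centre of a loose pale bronze bush, an upright cylinder 22 mm in diameter and 22 mm tall with a bore; z is its axis. Three or four bushes are there (this one may be absent)
- bush_2_mid (a point): centre of a loose pale bronze bush, an upright cylinder 22 mm in diameter and 22 mm tall with a bore; z is its axis. Three or four bushes are there (this one may be absent)
- bush_3_mid (a point): centre of a loose pale bronze bush, an upright cylinder 22 mm in diameter and 22 mm tall with a bore; z is its axis. Three or four bushes are there (this one may be absent)
- bush_4_mid (a point): centre of a loose pale bronze bush, an upright cylinder 22 mm in diameter and 22 mm tall with a bore; z is its axis. Three or four bushes are there (this one may be absent)
- tin: bystander: closed flux tin, 75 mm across, 50 mm tall; origin under its centre
- spray_can: bystander: spray can, 67 mm across, 195 mm tall; origin under its centre

How it is judged:
On the way, in this order (a step that is already met when the one before it is completed fails the run):
1. every bush lies in the box (x of bush_1_mid in the frame of spares_box between -0.062 and 0.062 m and y of bush_1_mid in the frame of spares_box between -0.04 and 0.04 m and z of bush_1_mid in the frame of spares_box between 0 and 0.034 m and x of bush_2_mid in the frame of spares_box between -0.062 and 0.062 m and y of bush_2_mid in the frame of spares_box between -0.04 and 0.04 m and z of bush_2_mid in the frame of spares_box between 0 and 0.034 m and x of bush_3_mid in the frame of spares_box between -0.062 and 0.062 m and y of bush_3_mid in the frame of spares_box between -0.04 and 0.04 m and z of bush_3_mid in the frame of spares_box between 0 and 0.034 m and x of bush_4_mid in the frame of spares_box between -0.062 and 0.062 m and y of bush_4_mid in the frame of spares_box between -0.04 and 0.04 m and z of bush_4_mid in the frame of spares_box between 0 and 0.034 m), for 0.2 s.
2. the cover is clicked home at all four corners (z of press_1 in the frame of spares_box between 0.05 and 0.0555 m and z of press_2 in the frame of spares_box between 0.05 and 0.0555 m and z of press_3 in the frame of spares_box between 0.05 and 0.0555 m and z of press_4 in the frame of spares_box between 0.05 and 0.0555 m and horizontal distance between knob_grip and box_mouth below 0.006 m and angle between the x axis of cover and the x axis of spares_box, either way round below 0.06 rad), for 0.2 s.
3. the wing knob is turned to its locked position (value of joint knob above 1.35 rad), for 0.2 s.
At the end, for the whole second after the job is handed in: Every bush present is inside the box; all four press marks lie within 2.5 mm of their home height, the cover is centred on the box within 6 mm and along it within 0.06 rad; the knob is turned past 1.35 rad; the cover is at rest (all of step 1 and all of step 2 and value of joint knob above 1.35 rad and linear speed of cover below 0.02 m/s); the robot touches nothing.
It fails at once if the tin or the spray can is knocked over (angle between any of tin, spray_can's own z axis and vertical above 0.6 rad).
Of bush_1, bush_2, bush_3, bush_4 only 3 to 4 are there at a start; the rules pass over those that are not, and their reading is None.
At some moment in a run one of bush_1, bush_2, bush_3, bush_4 may be knocked a few centimetres aside while the robot is not near it.
Once in a run the grip may slacken for a moment while it holds something.
It also fails if it takes over 210 s, if anything falls off the work surface, if the arm or the gripper's body presses on something with over 40 N, if the wrist force passes 120 N, or if a joint passes its speed limit or range.

## Working session

There is one attempt and no reset: what is moved stays moved. The work goes in short steps, Python scripts to look and compute and a shell command to move; the robot and the scene stay as the last step left them, time stands still between calls to the robot, and variables do not carry over. Pictures are saved under pics/ and viewed, about 12 in all and at most 16, crops included, and the job is handed in when it is done.

```bash
ls; mkdir -p pics
cat > h.py <<'E'
import numpy as np, cv2, json
from bench import ctrl, viewer, models
from scipy.spatial.transform import Rotation as R
def rot(q): return R.from_quat([q[1],q[2],q[3],q[0]]).as_matrix()
def ray(cal,u,v,wrist=False):
    x=(u-cal['cx'])/cal['fx'];y=(v-cal['cy'])/cal['fy']
    if wrist:
        r=np.hypot(x,y); s=np.sin(r)/r if r>1e-9 else 1
        d=np.array([x*s,y*s,np.cos(r)])
    else: d=np.array([x,y,1.])
    T=np.array(cal['T']); return T[:3,3],T[:3,:3]@d
def at_z(cal,u,v,z,wrist=False):
    o,d=ray(cal,u,v,wrist); return o+d*(z-o[2])/d[2]
def proj(cal,p,wrist=False):
    T=np.array(cal['T']); c=T[:3,:3].T@(np.array(p)-T[:3,3])
    if wrist:
        n=np.hypot(c[0],c[1]); th=np.arctan2(n,c[2]); k=th/n if n>1e-9 else 1/c[2]
        return cal['cx']+cal['fx']*c[0]*k, cal['cy']+cal['fy']*c[1]*k
    return cal['cx']+cal['fx']*c[0]/c[2], cal['cy']+cal['fy']*c[1]/c[2]
def tool(p):
    "shift from measured TCP to world p in tool axes"
    o=ctrl.get_obs(); return rot(o['eef_rot']).T@(np.array(p)-o['eef_pos'])
E
python3 - <<'E'
from h import *
np.set_printoptions(precision=4,suppress=True)
o=ctrl.get_obs(); print(o['t'],o['eef_pos'],o['grip_width'],ctrl.tip_extent); print(rot(o['eef_rot']))
for c in ['top','side','wrist']:
    cal=viewer.get_calibration(c); print(c,cal)
    im=viewer.camera(c); cv2.imwrite(f'pics/{c}0.png',im)
    for n in ['spares_box','cover','knob_grip','press_1','bush_1_mid','tin','spray_can']:
        print(c,n,[([round(x) for x in d['rect']],round(d['score'],2)) for d in models.look_for(c,n)])
E
```

```text
pics
0.0 [ 0.3037 -0.6574  0.2551] 0.08506491531406392 0.025
[[-0.9078 -0.0011  0.4195]
 [-0.4195  0.002  -0.9078]
 [ 0.0001 -1.     -0.0022]]
top {'fx': 370.9463375068681, 'fy': 370.9463375068681, 'cx': 320.038281634248, 'cy': 196.96862700907926, 'T': array([[ 0.095 , -0.9752,  0.2   ,  0.3694],
       [-0.9955, -0.092 ,  0.0242, -0.0847],
       [-0.0052, -0.2014, -0.9795,  1.0786],
       [ 0.    ,  0.    ,  0.    ,  1.    ]])}
top spares_box [([202, 147, 248, 202], 0.78), ([272, 168, 293, 183], 0.51), ([272, 154, 302, 204], 0.18)]
top cover [([268, 156, 302, 200], 0.96)]
top knob_grip [([273, 172, 293, 182], 0.59)]
top press_1 [([267, 150, 298, 201], 0.71)]
top bush_1_mid [([329, 168, 343, 173], 0.57), ([268, 150, 300, 202], 0.29)]
top tin [([354, 238, 383, 264], 0.81)]
top spray_can [([425, 248, 467, 269], 0.81)]
side {'fx': 485.09062807880093, 'fy': 485.09062807880093, 'cx': 325.50443411326984, 'cy': 208.76230771149983, 'T': array([[ 0.9813, -0.0805,  0.1746,  0.3648],
       [-0.1906, -0.5287,  0.8272, -1.034 ],
       [ 0.0257, -0.845 , -0.5341,  0.6738],
       [ 0.    ,  0.    ,  0.    ,  1.    ]])}
side spares_box [([299, 140, 358, 180], 0.66)]
side cover [([314, 184, 322, 201], 0.44)]
side knob_grip []
side press_1 []
side bush_1_mid []
side tin [([263, 240, 299, 276], 0.77), ([273, 231, 279, 242], 0.33)]
side spray_can []
wrist {'fx': 309.70691628693146, 'fy': 309.70691628693146, 'cx': 320.6093170818137, 'cy': 199.19257646583208, 'T': array([[ 0.4197, -0.8622, -0.2835,  0.3763],
       [-0.9077, -0.3993, -0.1295, -0.6249],
       [-0.0015,  0.3117, -0.9502,  0.3736],
       [ 0.    ,  0.    ,  0.    ,  1.    ]])}
wrist spares_box []
wrist cover []
wrist knob_grip []
wrist press_1 []
wrist bush_1_mid []
wrist tin []
wrist spray_can [([140, 0, 200, 21], 0.62)]
```

View pics/top0.png

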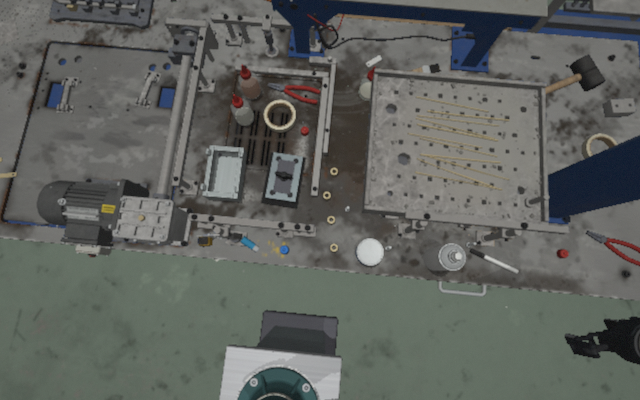

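View pics/side0.png

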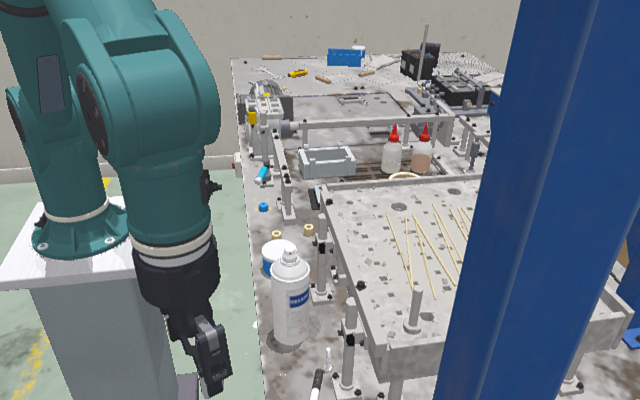

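Run:
```python
from h import *
np.set_printoptions(precision=3,suppress=True)
cal=viewer.get_calibration('top')
im=cv2.imread('pics/top0.png')
for n,u,v,z in [('b',334,171,.022),('b',327,195,.022),('b',331,220,.022),('b',334,247,.022),('box',225,173,.055),('boxTL',204,148,.048),('boxTR',244,149,.048),('boxBL',203,199,.048),('boxBR',243,201,.048),('cover',285,177,.03),('tin',370,252,.05),('can',452,257,.195)]:
    print(n,at_z(cal,u,v,z))
a=cv2.resize(im[120:275,180:400],None,fx=3.6,fy=3.6,interpolation=cv2.INTER_CUBIC); cv2.imwrite('pics/top0c.png',a)
s=cv2.imread('pics/side0.png'); cv2.imwrite('pics/side0c.png',cv2.resize(s[90:290,230:430],None,fx=3,fy=3,interpolation=cv2.INTER_CUBIC))
```

```text
b [ 0.667 -0.092  0.022]
b [ 0.593 -0.078  0.022]
b [ 0.521 -0.096  0.022]
b [ 0.445 -0.112  0.022]
box [0.623 0.218 0.055]
boxTL [0.693 0.292 0.048]
boxTR [0.701 0.175 0.048]
boxBL [0.543 0.271 0.048]
boxBR [0.548 0.157 0.048]
cover [0.633 0.049 0.03 ]
tin [ 0.439 -0.21   0.05 ]
can [ 0.436 -0.385  0.195]
```

View pics/top0c.png

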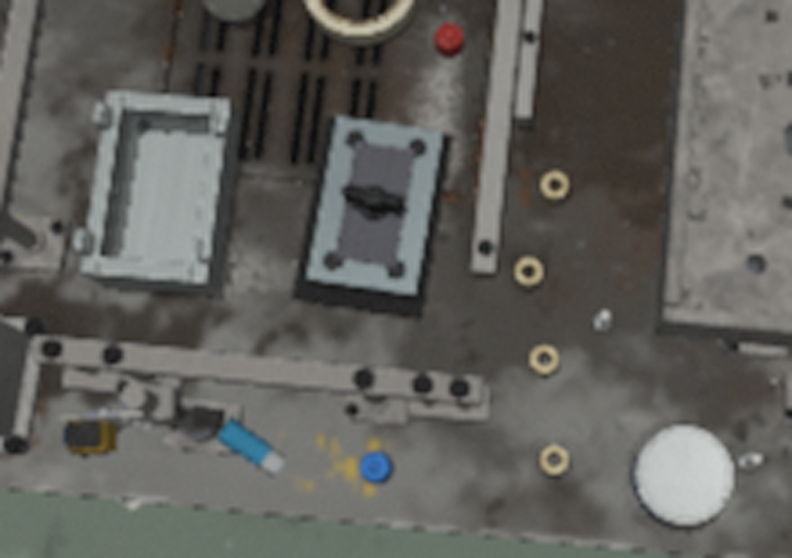

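View pics/side0c.png

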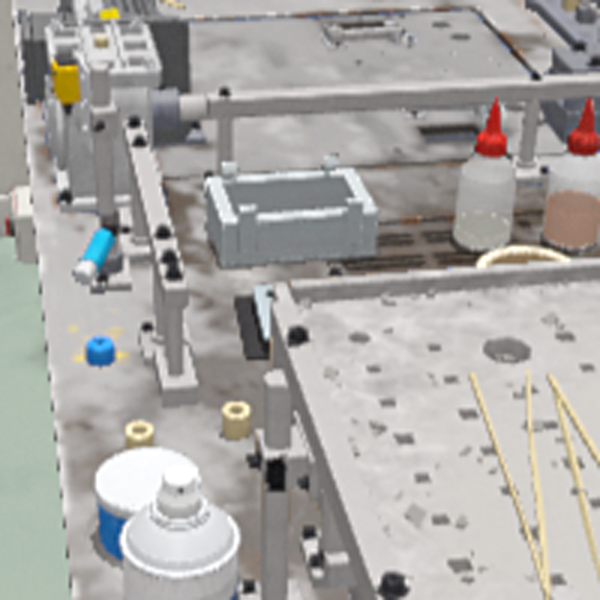

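Run:
```python
from h import *
np.set_printoptions(precision=3,suppress=True)
ct=viewer.get_calibration('top');cs=viewer.get_calibration('side')
def tri(a,b):
    o1,d1=ray(ct,*a);o2,d2=ray(cs,*b)
    A=np.c_[d1,-d2];s=np.linalg.lstsq(A,o2-o1,rcond=None)[0];p,q=o1+d1*s[0],o2+d2*s[1]
    return (p+q)/2,np.linalg.norm(p-q)
print('table',tri((364,211),(322,184)))
print('frontrail',tri((315,230),(288,184)))
print('railend far, z trial',[at_z(ct,314,194,z) for z in (.05,.1,.15)], [at_z(ct,319,194,z) for z in (.05,.1,.15)])
for z in (.05,.1,.15): print(z, proj(cs,at_z(ct,316,194,z)))
print('bushes side',[np.round(proj(cs,at_z(ct,u,v,.022))) for u,v in [(334,171),(327,195),(331,220),(334,247)]])
print('cover side',proj(cs,at_z(ct,285,177,.03)))
# box corner rims
print('box',tri((203,148),(305,148)))
```

```text
table (array([ 0.533, -0.174,  0.179]), np.float64(0.009274713346407152))
frontrail (array([ 0.479, -0.056,  0.119]), np.float64(0.0035680320584351296))
railend far, z trial [array([ 0.586, -0.041,  0.05 ]), array([ 0.576, -0.044,  0.1  ]), array([ 0.565, -0.046,  0.15 ])] [array([ 0.588, -0.056,  0.05 ]), array([ 0.577, -0.057,  0.1  ]), array([ 0.566, -0.058,  0.15 ])]
0.05 (np.float64(331.12014298466227), np.float64(203.6385049723302))
0.1 (np.float64(327.6052729901569), np.float64(186.57281666713217))
0.15 (np.float64(323.9030610157528), np.float64(168.59753004380903))
bushes side [array([367., 220.]), array([336., 220.]), array([308., 227.]), array([276., 233.])]
cover side (np.float64(340.73073298743986), np.float64(189.90222217654986))
box (array([0.629, 0.284, 0.063]), np.float64(0.1139337468274256))
```

```bash
python3 -m handwheel '[0,-0.04,0,0, 0,-0.08,0,0, -0.03,-0.08,-0.03,0, -0.063,-0.08,-0.06,0, -0.096,-0.08,-0.092,0, -0.13,-0.08,-0.124,0, -0.163,-0.08,-0.155,0, -0.196,-0.08,-0.187,0]' -1
python3 -m handwheel '[-0.033,0,-0.031,-1.35, -0.066,0,-0.062,-2.7, -0.1,0,-0.094,-4.1, -0.133,0,-0.126,-5.5, -0.166,0,-0.158,-6.9, -0.2,0,-0.19,-8.3, -0.22,0,-0.21,-9.6, -0.23,0,-0.22,-10.9]'
python3 -m handwheel '[0,0,0,0, 0,0,0,0, 0,0,0,0, 0,0,0,0, 0,0,0,0, 0,0,0,0, 0,0,0,0, 0,0,0,0]'
python3 - <<'E'
from h import *
np.set_printoptions(precision=3,suppress=True)
o=ctrl.get_obs(); print(o['t'],o['eef_pos'],o['joints']); print(rot(o['eef_rot']))
cal=viewer.get_calibration('wrist')
im=viewer.camera('wrist'); cv2.imwrite('pics/w1.png',im); print(cal['T'])
for n in ['bush_1_mid','tin','cover','spares_box']:
  for d in models.look_for('wrist',n):
    r=d['rect']; print(n,np.round(r),round(d['score'],2),at_z(cal,(r[0]+r[2])/2,(r[1]+r[3])/2,.018,True))
E
```

```text
t: 2.0
eef_pos: [0.4041, -0.4045, 0.3366]
eef_rot: [-0.152, 0.152, -0.69, 0.691]
ft_force: [0.8, -0.0, -0.2]
grip_width: 0.0852
t: 2.8
eef_pos: [0.5212, -0.106, 0.3368]
eef_rot: [0.504, -0.503, 0.496, -0.496]
ft_force: [0.3, 0.5, 1.1]
grip_width: 0.0851
t: 3.6
eef_pos: [0.5201, -0.1101, 0.3363]
eef_rot: [-0.501, 0.501, -0.499, 0.499]
ft_force: [0.5, 0.4, -0.0]
grip_width: 0.0852
3.6 [ 0.52  -0.11   0.336] [ 0.412  0.273 -0.357  1.945  0.117  0.943  0.002]
[[ 0.003 -0.     1.   ]
 [-1.    -0.     0.003]
 [ 0.    -1.    -0.   ]]
[[ 1.     0.003  0.001  0.519]
 [ 0.004 -0.951 -0.311 -0.03 ]
 [-0.     0.311 -0.951  0.454]
 [ 0.     0.     0.     1.   ]]
bush_1_mid [410. 136. 430. 154.] 0.46 [ 0.665 -0.089  0.018]
tin [240. 195. 294. 256.] 0.62 [ 0.437 -0.216  0.018]
tin [317. 138. 334. 155.] 0.24 [ 0.526 -0.094  0.018]
cover [355.  12. 452.  84.] 0.55 [0.635 0.051 0.018]
```

View pics/w1.png

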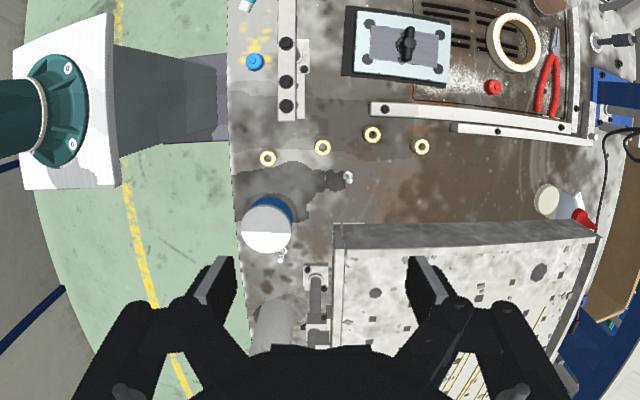

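```bash
cat >> h.py <<'E'
def tri2(c1,a,w1,c2,b,w2):
    o1,d1=ray(c1,*a,w1);o2,d2=ray(c2,*b,w2)
    d1=d1/np.linalg.norm(d1);d2=d2/np.linalg.norm(d2)
    s=np.linalg.lstsq(np.c_[d1,-d2],o2-o1,rcond=None)[0];p,q=o1+d1*s[0],o2+d2*s[1]
    return np.round((p+q)/2,3),round(np.linalg.norm(p-q),4)
E
python3 - <<'E'
from h import *
np.set_printoptions(precision=4,suppress=True)
ct=viewer.get_calibration('top');cw=viewer.get_calibration('wrist')
for w,t in [((268,158),(334,247)),((322,147),(331,220)),((372,134),(327,195)),((421,147),(334,171))]:
    print('bush',at_z(cw,*w,.022,True),tri2(cw,w,True,ct,t,False))
f=lambda u,v:(180+u/3.6,120+v/3.6)
print('rail',tri2(cw,(371,115),True,ct,f(496,272),False))
print('rail2',tri2(cw,(450,132),True,ct,f(531,119),False))
print('front rail',tri2(cw,(297,119),True,ct,f(488,417),False),tri2(cw,(279,119),True,ct,f(487,378),False))
print('table',tri2(cw,(334,225),True,ct,f(662,325),False))
im=cv2.imread('pics/w1.png')
cv2.imwrite('pics/w1c.png',cv2.resize(im[0:170,230:480],None,fx=3.2,fy=3.2,interpolation=cv2.INTER_CUBIC))
E
```

```text
bush [ 0.4444 -0.1097  0.022 ] (array([ 0.445, -0.111,  0.02 ]), np.float64(0.0019))
bush [ 0.5214 -0.0942  0.022 ] (array([ 0.522, -0.096,  0.013]), np.float64(0.0011))
bush [ 0.5915 -0.0747  0.022 ] (array([ 0.597, -0.078, -0.001]), np.float64(0.0026))
bush [ 0.6651 -0.091   0.022 ] (array([ 0.67 , -0.092,  0.01 ]), np.float64(0.0011))
rail (array([ 0.597, -0.05 , -0.019]), np.float64(0.0015))
rail2 (array([ 0.737, -0.069, -0.035]), np.float64(0.0057))
front rail (array([ 0.48 , -0.057, -0.054]), np.float64(0.0049)) (array([ 0.482, -0.052,  0.165]), np.float64(0.0114))
table (array([ 0.54 , -0.179,  0.106]), np.float64(0.0075))
```

View pics/w1c.png

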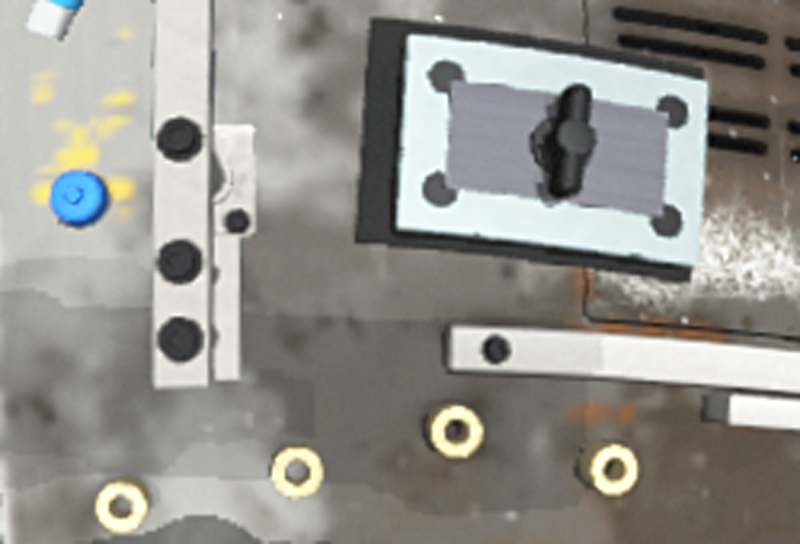

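```bash
python3 -m handwheel '[-0.015,0.04,0.0015,0, -0.015,0.085,0.0015,0, -0.015,0.13,0.0015,0, -0.015,0.175,0.0015,0, -0.015,0.22,0.0015,0, -0.015,0.255,0.0015,0, -0.015,0.27,0.0015,0, -0.015,0.27,0.0015,0]' -0.2
python3 - <<'E'
from h import *
np.set_printoptions(precision=4,suppress=True)
o=ctrl.get_obs(); print(o['eef_pos'],o['grip_width'])
cal=viewer.get_calibration('wrist')
im=viewer.camera('wrist'); cv2.imwrite('pics/w2.png',im)
p=proj(cal,(.5215,-.095,.022),True); print(p)
for d in models.look_for('wrist','bush_1_mid'):
    r=d['rect']; print(np.round(r),round(d['score'],2),at_z(cal,(r[0]+r[2])/2,(r[1]+r[3])/2,.014,True))
E
```

```text
t: 4.65
eef_pos: [0.5202, -0.0947, 0.064]
eef_rot: [-0.5, 0.502, -0.5, 0.498]
ft_force: [0.2, -0.1, 0.4]
grip_width: 0.0513
[ 0.5202 -0.0947  0.064 ] 0.05126828507211077
(np.float64(324.2403915779163), np.float64(245.77847013295616))
[507. 207. 549. 248.] 0.86 [ 0.6637 -0.0894  0.014 ]
```

View pics/w2.png

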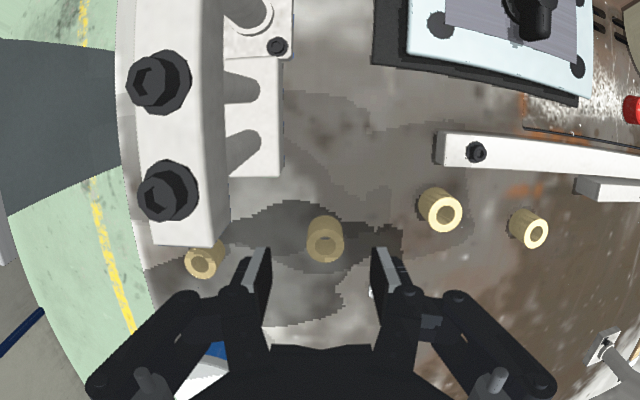

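```bash
python3 -m handwheel '[0,0.02,0.0013,0, 0,0.036,0.0013,0, 0,0.036,0.0013,0, 0,0.036,0.0013,0, 0,0.036,0.0013,0, 0,0.036,0.0013,0, 0,0.036,0.0013,0, 0,0.036,0.0013,0]'
python3 -m handwheel '[0,0,0,0, 0,0,0,0, 0,0,0,0, 0,0,0,0, 0,0,0,0, 0,0,0,0, 0,0,0,0, 0,0,0,0]' 1
python3 -m handwheel '[0,-0.04,0,0, 0,-0.085,0,0, 0,-0.13,0,0, 0,-0.175,0,0, 0,-0.22,0,0, 0,-0.25,0,0, 0,-0.26,0,0, 0,-0.26,0,0]'
```

```text
t: 5.55
eef_pos: [0.523, -0.0951, 0.0307]
eef_rot: [0.501, -0.501, 0.499, -0.499]
ft_force: [0.6, 0.2, -0.1]
grip_width: 0.0513
t: 6.35
eef_pos: [0.5228, -0.095, 0.0306]
eef_rot: [-0.501, 0.501, -0.499, 0.499]
ft_force: [-0.4, -0.8, 5.5]
grip_width: 0.019
t: 7.15
eef_pos: [0.5234, -0.0951, 0.2912]
eef_rot: [0.501, -0.5, 0.498, -0.5]
ft_force: [0.5, 0.7, -1.4]
grip_width: 0.0191
```

```bash
python3 -m handwheel '[-0.04,0,0.012,-0.2, -0.08,0,0.026,-0.4, -0.12,0,0.04,-0.6, -0.16,0,0.055,-0.8, -0.2,0,0.07,-1.0, -0.24,0,0.085,-1.2, -0.265,0,0.097,-1.2, -0.265,0,0.097,-1.2]'
python3 - <<'E'
from h import *
np.set_printoptions(precision=4,suppress=True)
o=ctrl.get_obs(); print(o['eef_pos'],o['grip_width'])
cal=viewer.get_calibration('wrist')
im=viewer.camera('wrist'); cv2.imwrite('pics/w3.png',im); np.save('w3cal.npy',cal['T'])
for n in ['spares_box','cover']:
  for d in models.look_for('wrist',n):
    r=d['rect']; print(n,np.round(r),round(d['score'],2))
E
```

```text
t: 7.95
eef_pos: [0.6183, 0.1763, 0.2873]
eef_rot: [0.533, -0.533, 0.466, -0.463]
ft_force: [0.2, -0.0, -0.8]
grip_width: 0.0192
[0.6183 0.1763 0.2873] 0.019189097641230328
spares_box [273. 217. 377. 260.] 0.58
cover [275. 218. 378. 259.] 0.64
```

View pics/w3.png

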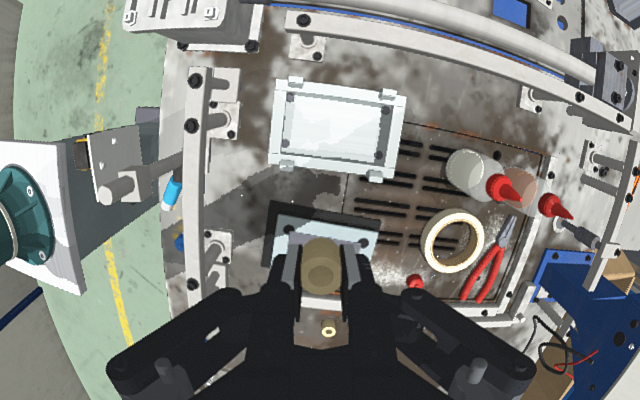

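Run:
```python
import cv2
im=cv2.imread('pics/w3.png')
cv2.imwrite('pics/w3c.png',cv2.resize(im[65:195,250:420],None,fx=4.6,fy=4.6,interpolation=cv2.INTER_CUBIC))
```

```text
(no output)
```

View pics/w3c.png

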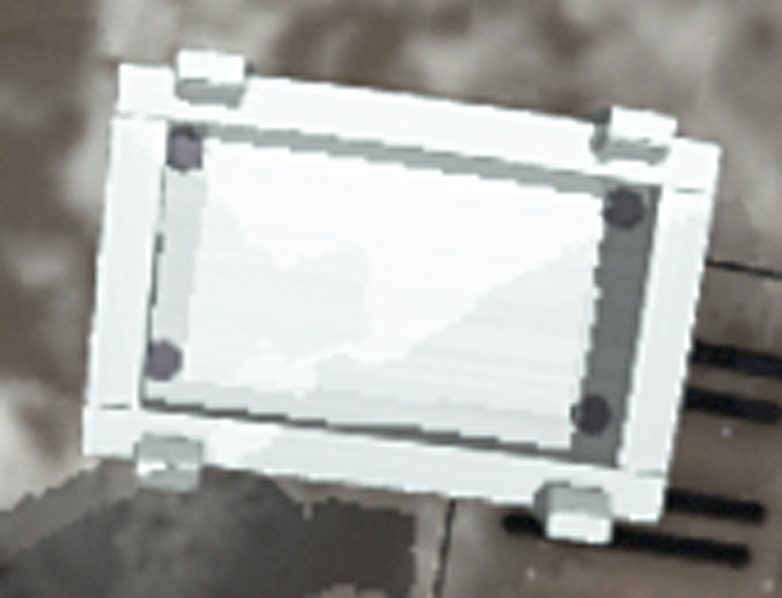

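Run:
```python
from h import *
np.set_printoptions(precision=4,suppress=True)
cal=viewer.get_calibration('wrist'); cal['T']=np.load('w3cal.npy')
for L in ([(118,65),(720,145),(662,522),(85,455)],[(165,122),(658,185),(620,468),(143,405)]):
    P=np.array([at_z(cal,250+u/4.6,65+v/4.6,.048,True)[:2] for u,v in L])
    print(P, P.mean(0)); e=[np.linalg.norm(P[i]-P[(i+1)%4]) for i in range(4)]
    a=P[1]-P[0]+P[2]-P[3]; b=P[0]-P[3]+P[1]-P[2]; print(e,np.degrees(np.arctan2(a[1],a[0])),np.degrees(np.arctan2(b[1],b[0]))-90)
    c=P.mean(0)
t=np.radians(7.5)
o=ctrl.get_obs();Rm=rot(o['eef_rot']);print(Rm)
# left rail edge
for uv in [(290,25),(400,40),(500,62)]: print([at_z(cal,*uv,z,True) for z in (.05,.1)])
```

```text
[[0.5519 0.2755]
 [0.7035 0.2782]
 [0.7061 0.1789]
 [0.5548 0.1757]] [0.629  0.2271]
[np.float64(0.15164883976972243), np.float64(0.0993399205437239), np.float64(0.15130105039142072), np.float64(0.09985101228776036)] 1.1157639395519021 1.5822795820413091
[[0.5654 0.2624]
 [0.6892 0.265 ]
 [0.6921 0.1914]
 [0.5684 0.1905]] [0.6287 0.2273]
[np.float64(0.1238316044466046), np.float64(0.07367591990877037), np.float64(0.12371385497219893), np.float64(0.07197310502027891)] 0.8028132521437666 2.3372933921468757
[[ 0.1285 -0.0045  0.9917]
 [-0.9917 -0.0024  0.1285]
 [ 0.0018 -1.     -0.0047]]
[array([0.5596, 0.3406, 0.05  ]), array([0.5663, 0.3285, 0.1   ])]
[array([0.6856, 0.343 , 0.05  ]), array([0.6745, 0.3306, 0.1   ])]
[array([0.8199, 0.3511, 0.05  ]), array([0.7899, 0.3375, 0.1   ])]
```

```bash
cat > s.py <<'E'
import sys
from h import *
np.set_printoptions(precision=4,suppress=True)
o=ctrl.get_obs(); Rm=rot(o['eef_rot']); z=Rm[:,2]
print(round(o['t'],1),o['eef_pos'],'heading z_tool deg',round(np.degrees(np.arctan2(z[1],z[0])),2),'w',round(o['grip_width'],4),'F',np.array(o['ft_force']))
if len(sys.argv)>3: print('shift',tool([float(a) for a in sys.argv[1:4]]))
E
python3 -m handwheel '[-0.017,0,-0.006,0.5, -0.034,0,-0.013,1.05, -0.034,0.04,-0.013,1.05, -0.034,0.085,-0.013,1.05, -0.034,0.13,-0.013,1.05, -0.034,0.165,-0.013,1.05, -0.034,0.18,-0.013,1.05, -0.034,0.18,-0.013,1.05]'
python3 s.py 0.6011 0.2087 0.04
```

```text
t: 8.9
eef_pos: [0.5999, 0.2, 0.1078]
eef_rot: [-0.502, 0.506, -0.496, 0.495]
ft_force: [-0.1, -0.0, -0.3]
grip_width: 0.0189
8.9 [0.5999 0.2    0.1078] heading z_tool deg 1.01 w 0.0189 F [-0.135  -0.0169 -0.3028]
shift [-0.0089  0.0678  0.0017]
```

```bash
python3 -m handwheel '[-0.009,0,0.001,0, -0.009,0.02,0.001,0, -0.009,0.045,0.001,0, -0.009,0.06,0.001,0, -0.009,0.067,0.001,0, -0.009,0.067,0.001,0, -0.009,0.067,0.001,0, -0.009,0.067,0.001,0]'
python3 s.py 0.6011 0.2087 0.04
python3 -m handwheel '[0,0,0,0, 0,0,0,0, 0,0,0,0, 0,0,0,0, 0,0,0,0, 0,-0.005,0,0, 0,-0.015,0,0, 0,-0.03,0,0]' 0.29
python3 -m handwheel '[0,-0.04,0,0, 0,-0.085,0,0, 0,-0.13,0,0, 0,-0.175,0,0, 0,-0.21,0,0, 0,-0.22,0,0, 0,-0.22,0,0, 0,-0.22,0,0]' -0.2
python3 s.py 0.5915 -0.077 0.29
```

```text
t: 9.7
eef_pos: [0.6033, 0.2118, 0.0444]
eef_rot: [0.505, -0.504, 0.495, -0.495]
ft_force: [0.1, 0.6, -0.7]
grip_width: 0.0191
9.7 [0.6033 0.2118 0.0444] heading z_tool deg 1.09 w 0.0191 F [ 0.1293  0.6295 -0.7179]
shift [ 0.0031  0.0044 -0.0022]
t: 10.5
eef_pos: [0.602, 0.2113, 0.0737]
eef_rot: [-0.504, 0.505, -0.495, 0.495]
ft_force: [1.3, -0.2, 0.3]
grip_width: 0.0304
t: 11.3
eef_pos: [0.6016, 0.2108, 0.2926]
eef_rot: [-0.504, 0.505, -0.495, 0.495]
ft_force: [-0.4, -0.7, -0.2]
grip_width: 0.0514
11.3 [0.6016 0.2108 0.2926] heading z_tool deg 1.1 w 0.0514 F [-0.4396 -0.7389 -0.176 ]
shift [ 0.2876  0.0029 -0.0156]
```

```bash
cat > b.py <<'E'
import sys
from h import *
np.set_printoptions(precision=4,suppress=True)
o=ctrl.get_obs(); cal=viewer.get_calibration('wrist'); im=viewer.camera('wrist')
cv2.imwrite(f'pics/{sys.argv[1]}.png',im)
print(o['eef_pos'])
for d in models.look_for('wrist','bush_1_mid'):
    r=d['rect']; p=at_z(cal,(r[0]+r[2])/2,(r[1]+r[3])/2,.012,True)
    print(np.round(r),round(d['score'],2),p,'shift',tool(p))
E
python3 -m handwheel '[0.045,0,-0.003,0, 0.09,0,-0.006,0, 0.135,0,-0.009,0, 0.18,0,-0.012,0, 0.225,0,-0.013,0, 0.27,0,-0.013,0, 0.285,0,-0.013,0, 0.285,0,-0.013,0]'
python3 -m handwheel '[0,0.045,0,0, 0,0.09,0,0, 0,0.135,0,0, 0,0.17,0,0, 0,0.19,0,0, 0,0.2,0,0, 0,0.2,0,0, 0,0.2,0,0]'
python3 b.py w4; python3 s.py 0.593 -0.076 0.03
```

```text
t: 12.1
eef_pos: [0.5936, -0.0776, 0.291]
eef_rot: [-0.502, 0.505, -0.498, 0.496]
ft_force: [0.0, 0.5, -1.2]
grip_width: 0.0512
t: 12.9
eef_pos: [0.5956, -0.0724, 0.0939]
eef_rot: [0.506, -0.505, 0.495, -0.495]
ft_force: [-0.5, 0.0, -0.7]
grip_width: 0.0511
[ 0.5956 -0.0724  0.0939]
[400. 223. 436. 264.] 0.9 [ 0.6674 -0.0908  0.012 ] shift [0.019  0.0828 0.0708]
13.0 [ 0.596  -0.0732  0.0947] heading z_tool deg 1.13 w 0.051 F [0.236  0.1021 0.6185]
shift [ 0.0027  0.0646 -0.0033]
```

View pics/w4.png

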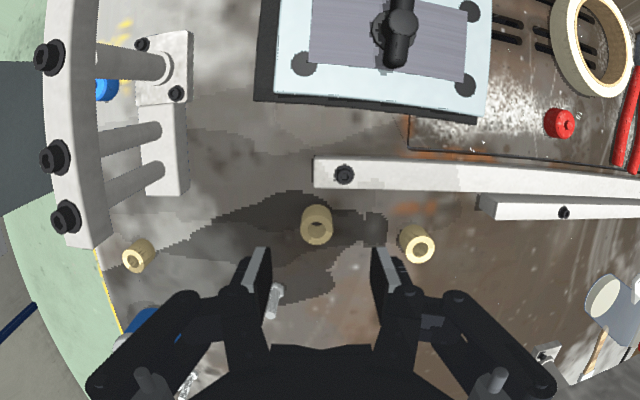

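```bash
cat > seg.py <<'E'
import sys
from h import *
np.set_printoptions(precision=4,suppress=True)
def seg(im,cal,lo=150,show=True):
    h=cv2.cvtColor(im,cv2.COLOR_BGR2HSV); m=cv2.inRange(h,(16,45,90),(32,170,255))
    m=cv2.morphologyEx(m,cv2.MORPH_CLOSE,np.ones((7,7)))
    n,l,s,c=cv2.connectedComponentsWithStats(m); out=[]
    for i in range(1,n):
        if s[i,4]>lo and 0.5<s[i,2]/s[i,3]<2 and s[i,4]<9000:
            x,y,w,hh,a=s[i]; p=at_z(cal,x+w/2,y+hh/2,.011,True)
            if abs(p[0])<1: print(s[i],p,'shift',tool([*p[:2],.03]))
if __name__=='__main__':
    if len(sys.argv)>2:
        cal=viewer.get_calibration('wrist'); im=cv2.imread(sys.argv[2])
    else:
        cal=viewer.get_calibration('wrist'); im=viewer.camera('wrist'); cv2.imwrite(f'pics/{sys.argv[1]}.png',im)
    seg(im,cal)
E
python3 seg.py x pics/w4.png
python3 - <<'E'
from h import *
cal=viewer.get_calibration('wrist');p=at_z(cal,317,231,.022,True);print(p,tool([*p[:2],.03]))
im=cv2.cvtColor(cv2.imread('pics/w4.png'),cv2.COLOR_BGR2HSV);print(im[215,312],im[215,325],im[240,412],im[245,132])
E
```

```text
[ 98  19  35  28 304] [0.441  0.0673 0.011 ] shift [-0.1436  0.0643 -0.1524]
[391 125  20  30 168] [ 0.648  -0.0167  0.011 ] shift [-0.0555  0.0648  0.0529]
[ 556  127   58   46 1536] [ 0.8244 -0.0097  0.011 ] shift [-0.059   0.0653  0.2294]
[ 300  204   33   41 1091] [ 0.5929 -0.0779  0.011 ] shift [ 0.0046  0.0646 -0.0034]
[613 218  27  35 522] [ 0.9411 -0.0956  0.011 ] shift [0.0292 0.0656 0.3444]
[122 238  34  35 805] [ 0.444  -0.1117  0.011 ] shift [ 0.0355  0.0643 -0.153 ]
[ 307  276   73   70 2029] [ 0.616  -0.1548  0.011 ] shift [0.0819 0.0647 0.0182]
[ 414  342   54   58 1318] [ 0.7236 -0.2436  0.011 ] shift [0.1729 0.065  0.124 ]
[ 0.59330907 -0.077995    0.022     ] [ 0.00472457  0.06464935 -0.00300128]
[ 23  77 135] [ 23  77 123] [ 26  60 255] [ 23  79 135]
```

```bash
python3 -m handwheel '[0.0045,0.02,-0.003,0, 0.0045,0.045,-0.003,0, 0.0045,0.063,-0.003,0, 0.0045,0.063,-0.003,0, 0.0045,0.063,-0.003,0, 0.0045,0.063,-0.003,0, 0.0045,0.063,-0.003,0, 0.0045,0.063,-0.003,0]'
python3 -m handwheel '[0,0,0,0, 0,0,0,0, 0,0,0,0, 0,0,0,0, 0,0,0,0, 0,0,0,0, 0,0,0,0, 0,0,0,0]' 1
python3 -m handwheel '[0,-0.04,0,0, 0,-0.085,0,0, 0,-0.13,0,0, 0,-0.175,0,0, 0,-0.22,0,0, 0,-0.25,0,0, 0,-0.26,0,0, 0,-0.26,0,0]'
python3 s.py 0.6571 0.2098 0.29
```

```text
t: 13.8
eef_pos: [0.5927, -0.0784, 0.0312]
eef_rot: [0.505, -0.504, 0.495, -0.496]
ft_force: [-0.3, 0.1, -0.4]
grip_width: 0.0512
t: 14.6
eef_pos: [0.5921, -0.0784, 0.0308]
eef_rot: [-0.505, 0.505, -0.495, 0.495]
ft_force: [-0.5, 0.2, 4.2]
grip_width: 0.0193
t: 15.4
eef_pos: [0.5926, -0.0784, 0.2914]
eef_rot: [0.505, -0.504, 0.494, -0.496]
ft_force: [0.1, 0.5, -0.6]
grip_width: 0.0192
15.4 [ 0.5926 -0.0784  0.2914] heading z_tool deg 1.09 w 0.0192 F [ 0.0957  0.5474 -0.5844]
shift [-0.2869  0.0014  0.07  ]
```

```bash
python3 -m handwheel '[-0.045,0,0.01,0, -0.09,0,0.02,0, -0.135,0,0.03,0, -0.18,0,0.04,0, -0.225,0,0.05,0, -0.265,0,0.06,0, -0.287,0,0.07,0, -0.287,0,0.07,0]'
python3 -m handwheel '[0,0.045,0,0, 0,0.09,0,0, 0,0.135,0,0, 0,0.18,0,0, 0,0.215,0,0, 0,0.235,0,0, 0,0.248,0,0, 0,0.248,0,0]'
python3 s.py 0.6571 0.2098 0.04
```

```text
t: 16.2
eef_pos: [0.6551, 0.2156, 0.287]
eef_rot: [-0.506, 0.507, -0.495, 0.492]
ft_force: [-0.7, 0.1, -0.4]
grip_width: 0.0193
t: 17.0
eef_pos: [0.6542, 0.2079, 0.039]
eef_rot: [-0.502, 0.507, -0.496, 0.495]
ft_force: [-0.2, -0.1, -0.0]
grip_width: 0.0192
17.0 [0.6542 0.2079 0.039 ] heading z_tool deg 1.07 w 0.0192 F [-0.2032 -0.1107 -0.0336]
shift [-0.0018 -0.001   0.0029]
```

Release, rise, back for the bush at (0.667, -0.091).

```bash
python3 -m handwheel '[0,0,0,0, 0,0,0,0, 0,0,0,0, 0,0,0,0, 0,0,0,0, 0,-0.005,0,0, 0,-0.015,0,0, 0,-0.03,0,0]' 0.29
python3 -m handwheel '[0,-0.04,0,0, 0,-0.085,0,0, 0,-0.13,0,0, 0,-0.175,0,0, 0,-0.21,0,0, 0,-0.22,0,0, 0,-0.22,0,0, 0,-0.22,0,0]' -0.2
python3 -m handwheel '[0.045,0,0.003,0, 0.09,0,0.006,0, 0.135,0,0.009,0, 0.18,0,0.012,0, 0.225,0,0.013,0, 0.27,0,0.016,0, 0.3,0,0.018,0, 0.3,0,0.018,0]'
python3 -m handwheel '[0,0.045,0,0, 0,0.09,0,0, 0,0.135,0,0, 0,0.17,0,0, 0,0.19,0,0, 0,0.2,0,0, 0,0.2,0,0, 0,0.2,0,0]'
python3 seg.py w5; python3 s.py 0.667 -0.091 0.03
```

```text
t: 17.8
eef_pos: [0.656, 0.2098, 0.0727]
eef_rot: [-0.504, 0.505, -0.495, 0.495]
ft_force: [0.5, 0.4, -0.2]
grip_width: 0.0302
t: 18.6
eef_pos: [0.6556, 0.2094, 0.2914]
eef_rot: [-0.504, 0.505, -0.495, 0.495]
ft_force: [-0.2, 0.1, 1.0]
grip_width: 0.0513
t: 19.4
eef_pos: [0.6787, -0.0984, 0.2888]
eef_rot: [-0.5, 0.505, -0.498, 0.497]
ft_force: [-0.0, -0.4, -0.6]
grip_width: 0.0512
t: 20.2
eef_pos: [0.6806, -0.0889, 0.0926]
eef_rot: [0.505, -0.505, 0.495, -0.495]
ft_force: [-0.6, -0.4, 1.3]
grip_width: 0.0508
[ 494    0   83   43 1924] [0.8381 0.0692 0.011 ] shift [-0.1553  0.0637  0.1599]
[ 36  24  24  27 227] [0.4451 0.0658 0.011 ] shift [-0.1596  0.0629 -0.2331]
[502  58  18  29 226] [0.814  0.0239 0.011 ] shift [-0.1105  0.0636  0.135 ]
[ 479   94   88   55 2539] [ 0.8284 -0.0106  0.011 ] shift [-0.0756  0.0636  0.1486]
[268 100  22  27 203] [ 0.6521 -0.0171  0.011 ] shift [-0.0726  0.0633 -0.0277]
[177 200  50  30 462] [ 0.5942 -0.0879  0.011 ] shift [-0.003   0.0632 -0.087 ]
[ 284  202   34   41 1107] [ 0.6665 -0.0914  0.011 ] shift [ 0.002   0.0633 -0.0148]
[ 576  202   46   48 1009] [ 0.9555 -0.0965  0.011 ] shift [0.0127 0.0639 0.274 ]
[ 52 217  29  31 625] [ 0.444  -0.1115  0.011 ] shift [ 0.0177  0.0629 -0.2377]
[ 263  241  117  108 6389] [ 0.6821 -0.1526  0.011 ] shift [ 0.0635  0.0633 -0.0004]
[ 414  342   54   58 1289] [ 0.8065 -0.2564  0.011 ] shift [0.1696 0.0636 0.122 ]
20.2 [ 0.6811 -0.0892  0.0934] heading z_tool deg 1.12 w 0.051 F [ 0.1172 -0.5929  0.5046]
shift [ 0.0015  0.0633 -0.0143]
```

```bash
python3 -m handwheel '[0.002,0,-0.0145,0, 0.002,0,-0.0145,0, 0.002,0.02,-0.0145,0, 0.002,0.045,-0.0145,0, 0.002,0.0625,-0.0145,0, 0.002,0.0625,-0.0145,0, 0.002,0.0625,-0.0145,0, 0.002,0.0625,-0.0145,0]'
python3 -m handwheel '[0,0,0,0, 0,0,0,0, 0,0,0,0, 0,0,0,0, 0,0,0,0, 0,0,0,0, 0,0,0,0, 0,0,0,0]' 1
python3 -m handwheel '[0,-0.04,0,0, 0,-0.085,0,0, 0,-0.13,0,0, 0,-0.175,0,0, 0,-0.22,0,0, 0,-0.25,0,0, 0,-0.26,0,0, 0,-0.26,0,0]'
python3 s.py 0.6565 0.2418 0.29
```

```text
t: 21.05
eef_pos: [0.6669, -0.0918, 0.0309]
eef_rot: [0.505, -0.504, 0.495, -0.496]
ft_force: [0.6, -0.3, 0.6]
grip_width: 0.0513
t: 21.85
eef_pos: [0.6664, -0.092, 0.0309]
eef_rot: [0.505, -0.504, 0.495, -0.496]
ft_force: [-0.9, -0.4, 5.5]
grip_width: 0.0195
t: 22.65
eef_pos: [0.6664, -0.092, 0.2912]
eef_rot: [0.505, -0.504, 0.494, -0.496]
ft_force: [0.5, -0.4, -0.7]
grip_width: 0.0195
22.6 [ 0.6664 -0.092   0.2912] heading z_tool deg 1.09 w 0.0195 F [ 0.5137 -0.3913 -0.6699]
shift [-0.3339  0.001  -0.0035]
```

```bash
python3 -m handwheel '[-0.045,0,0,0, -0.09,0,0,0, -0.135,0,0,0, -0.18,0,-0.001,0, -0.225,0,-0.002,0, -0.27,0,-0.003,0, -0.31,0,-0.0035,0, -0.334,0,-0.0035,0]'
python3 -m handwheel '[0,0,0,0, 0,0.045,0,0, 0,0.09,0,0, 0,0.135,0,0, 0,0.18,0,0, 0,0.22,0,0, 0,0.248,0,0, 0,0.248,0,0]'
python3 s.py 0.6565 0.2418 0.04
```

```text
t: 23.45
eef_pos: [0.6532, 0.2464, 0.2866]
eef_rot: [-0.505, 0.507, -0.495, 0.492]
ft_force: [-0.3, 0.8, -1.7]
grip_width: 0.0192
t: 24.25
eef_pos: [0.6527, 0.238, 0.0358]
eef_rot: [-0.501, 0.508, -0.496, 0.495]
ft_force: [-0.4, -0.3, 0.4]
grip_width: 0.0191
24.2 [0.6527 0.238  0.0358] heading z_tool deg 1.03 w 0.0191 F [-0.446  -0.3333  0.4287]
shift [-0.0037 -0.0042  0.0038]
```

```bash
python3 -m handwheel '[0,0,0,0, 0,0,0,0, 0,0,0,0, 0,0,0,0, 0,0,0,0, 0,-0.005,0,0, 0,-0.015,0,0, 0,-0.03,0,0]' 0.29
python3 -m handwheel '[0,-0.04,0,0, 0,-0.085,0,0, 0,-0.13,0,0, 0,-0.175,0,0, 0,-0.21,0,0, 0,-0.22,0,0, 0,-0.22,0,0, 0,-0.22,0,0]' -0.2
python3 -m handwheel '[0.042,0,-0.025,0, 0.084,0,-0.05,0, 0.126,0,-0.075,0, 0.168,0,-0.1,0, 0.21,0,-0.125,0, 0.252,0,-0.15,0, 0.294,0,-0.175,0, 0.336,0,-0.2,0]'
python3 -m handwheel '[0.01,0,-0.008,0, 0.01,0.045,-0.008,0, 0.01,0.09,-0.008,0, 0.01,0.135,-0.008,0, 0.01,0.16,-0.008,0, 0.01,0.18,-0.008,0, 0.01,0.18,-0.008,0, 0.01,0.18,-0.008,0]'
python3 seg.py w6; python3 s.py 0.444 -0.1115 0.03
```

```text
t: 25.05
eef_pos: [0.6555, 0.2417, 0.0723]
eef_rot: [-0.504, 0.505, -0.495, 0.495]
ft_force: [-0.5, -0.2, 0.3]
grip_width: 0.0305
t: 25.85
eef_pos: [0.6551, 0.2413, 0.2909]
eef_rot: [-0.504, 0.505, -0.495, 0.495]
ft_force: [0.7, 0.3, 0.1]
grip_width: 0.051
t: 26.65
eef_pos: [0.4596, -0.0994, 0.2898]
eef_rot: [-0.504, 0.506, -0.496, 0.494]
ft_force: [0.4, -0.7, -0.8]
grip_width: 0.0512
t: 27.45
eef_pos: [0.4539, -0.1073, 0.111]
eef_rot: [-0.505, 0.505, -0.496, 0.494]
ft_force: [0.3, -0.4, 0.5]
grip_width: 0.0513
[253   0  43  28 400] [0.4181 0.0359 0.011 ] shift [-0.1441  0.0819 -0.0336]
[ 595    0   45   70 1944] [0.7457 0.0802 0.011 ] shift [-0.1819  0.0818  0.2948]
[299  12  21  26 345] [0.4426 0.0271 0.011 ] shift [-0.1349  0.0819 -0.0092]
[459 184  35  37 417] [ 0.579  -0.0986  0.011 ] shift [-0.0064  0.0818  0.1246]
[292 196  31  38 942] [ 0.4432 -0.1112  0.011 ] shift [ 0.0035  0.0818 -0.0114]
27.5 [ 0.4546 -0.1075  0.1118] heading z_tool deg 1.14 w 0.0512 F [ 0.5107 -0.2109  0.1931]
shift [ 0.0038  0.0818 -0.0106]
```

```bash
python3 -m handwheel '[0.0035,0,-0.011,0, 0.0035,0.02,-0.011,0, 0.0035,0.045,-0.011,0, 0.0035,0.07,-0.011,0, 0.0035,0.081,-0.011,0, 0.0035,0.081,-0.011,0, 0.0035,0.081,-0.011,0, 0.0035,0.081,-0.011,0]'
python3 -m handwheel '[0,0,0,0, 0,0,0,0, 0,0,0,0, 0,0,0,0, 0,0,0,0, 0,0,0,0, 0,0,0,0, 0,0,0,0]' 1
python3 -m handwheel '[0,-0.04,0,0, 0,-0.085,0,0, 0,-0.13,0,0, 0,-0.175,0,0, 0,-0.22,0,0, 0,-0.25,0,0, 0,-0.26,0,0, 0,-0.26,0,0]'
python3 s.py 0.6005 0.2407 0.29
```

```text
t: 28.3
eef_pos: [0.4441, -0.1119, 0.0318]
eef_rot: [0.505, -0.504, 0.495, -0.496]
ft_force: [-0.4, 0.4, 0.3]
grip_width: 0.0514
t: 29.1
eef_pos: [0.4439, -0.1119, 0.0317]
eef_rot: [0.505, -0.505, 0.495, -0.496]
ft_force: [-0.7, -0.1, 8.9]
grip_width: 0.0196
t: 29.9
eef_pos: [0.4441, -0.112, 0.292]
eef_rot: [0.505, -0.504, 0.494, -0.496]
ft_force: [0.3, 0.7, -0.4]
grip_width: 0.0192
29.9 [ 0.4441 -0.112   0.292 ] heading z_tool deg 1.07 w 0.0192 F [ 0.3146  0.749  -0.3532]
shift [-0.3497  0.002   0.163 ]
```

```bash
python3 -m handwheel '[-0.042,0,0.02,0, -0.084,0,0.04,0, -0.126,0,0.06,0, -0.168,0,0.08,0, -0.21,0,0.1,0, -0.252,0,0.12,0, -0.294,0,0.14,0, -0.336,0,0.157,0]'
python3 -m handwheel '[-0.014,0,0.006,0, -0.014,0.045,0.006,0, -0.014,0.09,0.006,0, -0.014,0.135,0.006,0, -0.014,0.18,0.006,0, -0.014,0.22,0.006,0, -0.014,0.248,0.006,0, -0.014,0.248,0.006,0]'
python3 s.py 0.6005 0.2407 0.04
```

```text
t: 30.7
eef_pos: [0.5938, 0.2283, 0.2875]
eef_rot: [-0.503, 0.506, -0.496, 0.495]
ft_force: [0.4, 0.1, 0.2]
grip_width: 0.019
t: 31.5
eef_pos: [0.596, 0.2385, 0.0372]
eef_rot: [-0.501, 0.509, -0.496, 0.494]
ft_force: [-1.0, -0.9, -0.1]
grip_width: 0.0193
31.5 [0.596  0.2385 0.0372] heading z_tool deg 1.11 w 0.0193 F [-1.0474 -0.9302 -0.1216]
shift [-0.0021 -0.0029  0.0045]
```

```bash
python3 -m handwheel '[-0.002,0,0.0045,0, -0.002,0,0.0045,0, -0.002,0,0.0045,0, -0.002,0,0.0045,0, -0.002,0,0.0045,0, -0.002,0,0.0045,0, -0.002,0,0.0045,0, -0.002,0,0.0045,0]'
python3 -m handwheel '[0,0,0,0, 0,0,0,0, 0,0,0,0, 0,0,0,0, 0,0,0,0, 0,-0.005,0,0, 0,-0.015,0,0, 0,-0.03,0,0]' 0.29
python3 -m handwheel '[0,-0.04,0,0, 0,-0.085,0,0, 0,-0.13,0,0, 0,-0.175,0,0, 0,-0.21,0,0, 0,-0.22,0,0, 0,-0.22,0,0, 0,-0.22,0,0]' -0.2
python3 -m handwheel '[0.035,0,0.007,0, 0.07,0,0.015,0, 0.105,0,0.022,0, 0.14,0,0.03,0, 0.14,0,0.03,0, 0.14,0,0.03,0, 0.14,0,0.03,0, 0.14,0,0.03,0]'
python3 seg.py w7; python3 s.py
python3 - <<'E'
from h import *
np.save('w7cal.npy',viewer.get_calibration('wrist')['T'])
im=cv2.imread('pics/w7.png'); print(im.shape)
cv2.imwrite('pics/w7c.png',cv2.resize(im[80:310,200:450],None,fx=2.6,fy=2.6,interpolation=cv2.INTER_CUBIC))
E
```

```text
t: 32.3
eef_pos: [0.6043, 0.2434, 0.0428]
eef_rot: [-0.505, 0.505, -0.495, 0.495]
ft_force: [-0.1, 0.0, -0.5]
grip_width: 0.0192
t: 33.1
eef_pos: [0.604, 0.2433, 0.0733]
eef_rot: [-0.504, 0.505, -0.495, 0.495]
ft_force: [0.4, -0.2, 0.1]
grip_width: 0.0302
t: 33.9
eef_pos: [0.6036, 0.2428, 0.2921]
eef_rot: [-0.504, 0.505, -0.495, 0.495]
ft_force: [-0.9, 0.8, -0.5]
grip_width: 0.0511
t: 34.7
eef_pos: [0.6362, 0.1061, 0.2922]
eef_rot: [-0.505, 0.506, -0.495, 0.494]
ft_force: [0.3, -0.2, 0.0]
grip_width: 0.0516
[222   0  35  40 374] [0.5263 0.2964 0.011 ] shift [-0.1926  0.2627 -0.1056]
[330  77  18  14 189] [0.6561 0.2092 0.011 ] shift [-0.1025  0.2625  0.0222]
[ 373  142  120   94 3474] [0.7933 0.0746 0.011 ] shift [0.0351 0.2623 0.1564]
[279 268  21  32 262] [ 0.5917 -0.082   0.011 ] shift [ 0.1871  0.2624 -0.0486]
[ 298  269   82   80 3451] [ 0.6701 -0.1292  0.011 ] shift [0.236  0.2623 0.0288]
34.8 [0.6364 0.106  0.2925] heading z_tool deg 1.27 w 0.0515 F [ 0.5444 -0.2716 -0.0863]
(400, 640, 3)
```

View pics/w7c.png

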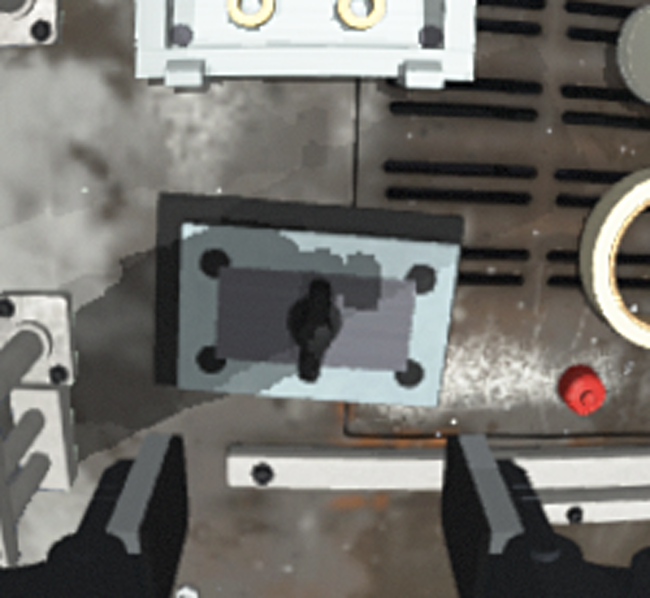

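Run:
```python
from h import *
np.set_printoptions(precision=4,suppress=True)
cal=viewer.get_calibration('wrist'); cal['T']=np.load('w7cal.npy')
P=np.array([at_z(cal,200+u/2.6,80+v/2.6,.021,True)[:2] for u,v in [(213,263),(421,278),(408,373),(211,360)]])
print(P,P.mean(0),[np.linalg.norm(P[i]-P[(i+1)%4]) for i in range(4)])
a=P[1]-P[0]+P[2]-P[3]; b=P[0]-P[3]+P[1]-P[2]; print(np.degrees(np.arctan2(a[1],a[0])),np.degrees(np.arctan2(b[1],b[0]))-90)
print('wing',[at_z(cal,200+u/2.6,80+v/2.6,.049,True) for u,v in [(318,282),(310,378)]])
t=viewer.camera('top'); cv2.imwrite('pics/top1.png',t)
im=cv2.imread('pics/w7.png')
A=cv2.resize(im[20:130,230:410],(720,440),interpolation=cv2.INTER_CUBIC)
cv2.imwrite('pics/chk.png',A)
```

```text
[[0.5856 0.0825]
 [0.6904 0.0771]
 [0.6869 0.0253]
 [0.5837 0.0302]] [0.6366 0.0538] [np.float64(0.10492542037426357), np.float64(0.0519552424098512), np.float64(0.10333572012827266), np.float64(0.05233680639385377)]
-2.8580425616883685 -2.975631606851209
wing [array([0.6381, 0.0818, 0.049 ]), array([0.6354, 0.0332, 0.049 ])]
```

View pics/chk.png

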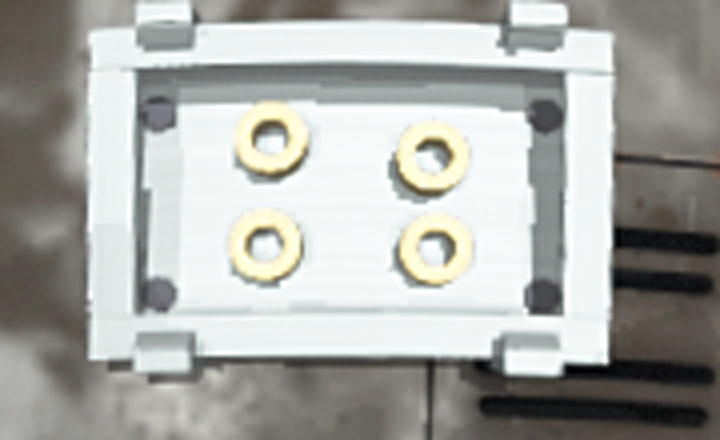

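```bash
python3 - <<'E'
from h import *
np.set_printoptions(precision=4,suppress=True)
cal=viewer.get_calibration('wrist'); cal['T']=np.load('w7cal.npy')
P=np.array([at_z(cal,230+u/4,20+v/4,.048,True)[:2] for u,v in [(137,68),(565,75),(565,315),(137,312)]])
print(P,P.mean(0),[np.linalg.norm(P[i]-P[(i+1)%4]) for i in range(4)])
a=P[1]-P[0]+P[2]-P[3]; b=P[0]-P[3]+P[1]-P[2]; print(np.degrees(np.arctan2(a[1],a[0])),np.degrees(np.arctan2(b[1],b[0]))-90)
E
python3 -m handwheel '[0.03,0,0,0.35, 0.052,0,0,0.69, 0.052,0.045,0,0.69, 0.052,0.09,0,0.69, 0.052,0.135,0,0.69, 0.052,0.16,0,0.69, 0.052,0.18,0,0.69, 0.052,0.18,0,0.69]'
python3 s.py 0.6366 0.0538 0.051
```

```text
[[0.567  0.2628]
 [0.6902 0.263 ]
 [0.6922 0.1913]
 [0.5683 0.1897]] [0.6294 0.2267] [np.float64(0.12321203998007992), np.float64(0.07173626102325148), np.float64(0.12398922421629306), np.float64(0.07318566366062841)]
0.426569336537805 1.2836224168784156
t: 35.6
eef_pos: [0.6359, 0.0508, 0.1097]
eef_rot: [0.484, -0.488, 0.514, -0.512]
ft_force: [0.0, 1.0, 0.1]
grip_width: 0.0512
35.6 [0.6359 0.0508 0.1097] heading z_tool deg -3.1 w 0.0512 F [0.0265 0.9742 0.107 ]
shift [-0.0031  0.0587  0.0009]
```

```bash
python3 -m handwheel '[-0.003,0,0.001,0, -0.003,0.02,0.001,0, -0.003,0.04,0.001,0, -0.003,0.0585,0.001,0, -0.003,0.0585,0.001,0, -0.003,0.0585,0.001,0, -0.003,0.0585,0.001,0, -0.003,0.0585,0.001,0]'
python3 s.py
python3 -m handwheel '[0,0,0,0, 0,0,0,0, 0,0,0,0, 0,0,0,0, 0,0,0,0, 0,0,0,0, 0,0,0,0, 0,0,0,0]' 1
python3 -m handwheel '[0,-0.01,0,0, 0,-0.03,0,0, 0,-0.06,0,0, 0,-0.09,0,0, 0,-0.12,0,0, 0,-0.14,0,0, 0,-0.15,0,0, 0,-0.15,0,0]'
python3 s.py 0.629 0.227 0.2
```

```text
t: 36.4
eef_pos: [0.6403, 0.0552, 0.0558]
eef_rot: [-0.487, 0.486, -0.513, 0.514]
ft_force: [-0.5, 0.8, -0.9]
grip_width: 0.0513
36.4 [0.6403 0.0552 0.0558] heading z_tool deg -3.05 w 0.0513 F [-0.5337  0.7772 -0.8599]
t: 37.2
eef_pos: [0.6392, 0.055, 0.0546]
eef_rot: [-0.486, 0.487, -0.513, 0.513]
ft_force: [-1.0, -0.7, 4.8]
grip_width: 0.0096
t: 38.0
eef_pos: [0.6398, 0.0551, 0.2054]
eef_rot: [-0.487, 0.486, -0.513, 0.514]
ft_force: [-0.2, 0.1, -3.2]
grip_width: 0.0096
38.0 [0.6398 0.0551 0.2054] heading z_tool deg -3.06 w 0.0096 F [-0.2329  0.0898 -3.1688]
shift [-0.1711  0.0055 -0.02  ]
```

```bash
python3 -m handwheel '[-0.03,0,-0.004,-0.1, -0.06,0,-0.008,-0.2, -0.09,0,-0.012,-0.3, -0.12,0,-0.015,-0.4, -0.15,0,-0.018,-0.5, -0.171,0,-0.02,-0.64, -0.171,0,-0.02,-0.64, -0.171,0,-0.02,-0.64]'
python3 -m handwheel '[0,0.02,0,0, 0,0.04,0,0, 0,0.055,0,0, 0,0.055,0,0, 0,0.055,0,0, 0,0.055,0,0, 0,0.055,0,0, 0,0.055,0,0]'
python3 s.py 0.629 0.227 0.145
python3 - <<'E'
from h import *
cal=viewer.get_calibration('wrist'); im=viewer.camera('wrist'); cv2.imwrite('pics/w8.png',im); np.save('w8cal.npy',cal['T'])
cv2.imwrite('pics/w8c.png',cv2.resize(im[60:330,140:500],None,fx=2.2,fy=2.2,interpolation=cv2.INTER_CUBIC))
E
```

```text
t: 38.8
eef_pos: [0.6273, 0.2265, 0.2025]
eef_rot: [-0.503, 0.505, -0.497, 0.496]
ft_force: [-0.0, -1.0, -3.2]
grip_width: 0.0096
t: 39.6
eef_pos: [0.6288, 0.2271, 0.1502]
eef_rot: [0.504, -0.503, 0.496, -0.497]
ft_force: [-0.3, 0.8, -2.2]
grip_width: 0.0095
39.6 [0.6288 0.2271 0.1502] heading z_tool deg 0.8 w 0.0095 F [-0.2933  0.7816 -2.2461]
shift [0.0001 0.0052 0.0002]
```

View pics/w8c.png

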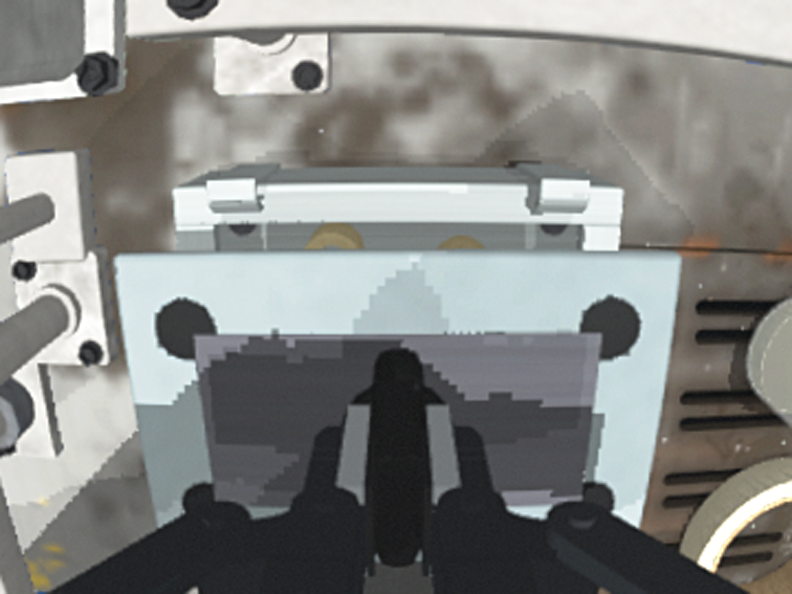

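Run:
```python
from h import *
np.set_printoptions(precision=4,suppress=True)
cal=viewer.get_calibration('wrist'); cal['T']=np.load('w8cal.npy')
g=lambda u,v,z:at_z(cal,140+u/2.2,60+v/2.2,z,True)[:2]
for z in (.1146,.1166,.1186):
  print(z,'marks',g(185,328,z),g(610,327,z),'edge',g(116,254,z),g(681,255,z))
z=.1166
for nm,a,b,off in [('marks',g(185,328,z),g(610,327,z),.026),('edge',g(116,254,z),g(681,255,z),.045)]:
  d=b-a;th=np.arctan2(d[1],d[0]); m=(a+b)/2; print(nm,np.linalg.norm(d),np.degrees(th),m-off*np.array([-np.sin(th),np.cos(th)]))
for nm,a,b,off in [('rim in',g(215,223,.048),g(583,223,.048),.037),('rim out',g(174,187,.048),g(623,187,.048),.046)]:
  d=b-a;th=np.arctan2(d[1],d[0]); m=(a+b)/2; print(nm,np.linalg.norm(d),np.degrees(th),m-off*np.array([-np.sin(th),np.cos(th)]))
print('tape',[g(215,223,.048),g(583,223,.048)])
```

```text
0.1146 marks [0.5755 0.2505] [0.6803 0.2522] edge [0.5589 0.2694] [0.6971 0.2711]
0.1166 marks [0.5762 0.2513] [0.6796 0.2529] edge [0.5598 0.2699] [0.6962 0.2715]
0.1186 marks [0.5768 0.252 ] [0.6789 0.2537] edge [0.5606 0.2703] [0.6952 0.272 ]
marks 0.10347376665487878 0.9327986439944839 [0.6283 0.2261]
edge 0.13642405080578418 0.7002582025649673 [0.6285 0.2257]
rim in 0.12342191431793388 0.8146490203849936 [0.6289 0.2276]
rim out 0.15060866194935715 0.8191686631148452 [0.6287 0.2313]
tape [array([0.5667, 0.2637]), array([0.6901, 0.2654])]
```

```bash
python3 -m handwheel '[-0.001,0.01,0.0005,0, -0.001,0.02,0.0005,0, -0.001,0.03,0.0005,0, -0.001,0.04,0.0005,0, -0.001,0.045,0.0005,0, -0.001,0.048,0.0005,0, -0.001,0.05,0.0005,0, -0.001,0.05,0.0005,0]'
python3 s.py
python3 -m handwheel '[0,0.001,0,0, 0,0.002,0,0, 0,0.003,0,0, 0,0.004,0,0, 0,0.005,0,0, 0,0.005,0,0, 0,0.005,0,0, 0,0.005,0,0]'
python3 s.py
```

```text
t: 40.45
eef_pos: [0.6288, 0.2279, 0.0992]
eef_rot: [0.503, -0.503, 0.496, -0.496]
ft_force: [0.6, 0.3, -2.5]
grip_width: 0.0097
40.5 [0.6288 0.2279 0.0992] heading z_tool deg 0.8 w 0.0097 F [ 0.6171  0.2633 -2.4837]
t: 41.25
eef_pos: [0.6293, 0.2287, 0.0962]
eef_rot: [0.504, -0.503, 0.496, -0.497]
ft_force: [-2.1, -0.5, 7.9]
grip_width: 0.0097
41.2 [0.6293 0.2287 0.0962] heading z_tool deg 0.8 w 0.0097 F [-2.0721 -0.5243  7.9422]
```

```bash
python3 -m handwheel '[0,-0.001,0,0, 0,-0.001,0,0, 0,-0.001,0,0, 0,-0.001,0,0, 0,-0.001,0,0, 0,-0.001,0,0, 0,-0.02,0,0, 0,-0.05,0,0]' 0.3
python3 -m handwheel '[0.03,-0.03,0,0, 0.06,-0.06,0,0, 0.09,-0.09,0,0, 0.12,-0.1,0,0, 0.13,-0.1,0,0, 0.13,-0.1,0,0, 0.13,-0.1,0,0, 0.13,-0.1,0,0]'
python3 s.py
python3 - <<'E'
from h import *
cal=viewer.get_calibration('wrist'); im=viewer.camera('wrist'); cv2.imwrite('pics/w9.png',im); np.save('w9cal.npy',cal['T'])
cv2.imwrite('pics/w9c.png',cv2.resize(im[20:190,210:430],None,fx=3.5,fy=3.5,interpolation=cv2.INTER_CUBIC))
E
```

```text
t: 42.05
eef_pos: [0.6272, 0.227, 0.1426]
eef_rot: [-0.502, 0.505, -0.497, 0.496]
ft_force: [0.4, 0.4, -0.2]
grip_width: 0.0298
t: 42.85
eef_pos: [0.6297, 0.1004, 0.2432]
eef_rot: [-0.504, 0.504, -0.496, 0.495]
ft_force: [0.2, 0.1, -0.1]
grip_width: 0.0302
42.9 [0.6297 0.1004 0.2432] heading z_tool deg 1.0 w 0.0302 F [ 0.2117  0.0897 -0.145 ]
```

View pics/w9c.png

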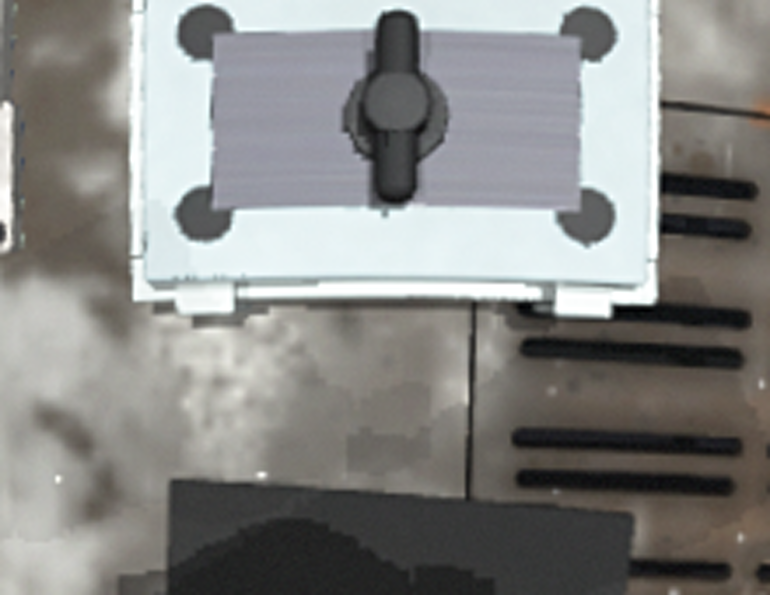

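Run:
```python
from h import *
np.set_printoptions(precision=4,suppress=True)
cal=viewer.get_calibration('wrist'); cal['T']=np.load('w9cal.npy')
P=np.array([at_z(cal,210+u/3.5,20+v/3.5,.062,True)[:2] for u,v in [(585,32),(205,32),(203,213),(585,215)]])
print(P,P.mean(0),[np.linalg.norm(P[i]-P[(i+1)%4]) for i in range(4)])
for p in P: print(tool([*p,.11]))
```

```text
[[0.6799 0.2541]
 [0.5765 0.2521]
 [0.5769 0.2004]
 [0.6808 0.2019]] [0.6285 0.2271] [np.float64(0.10333821313700672), np.float64(0.05163855016475826), np.float64(0.10396079818882459), np.float64(0.0522720952011449)]
[-0.1527  0.1334  0.0529]
[-0.1525  0.1336 -0.0504]
[-0.1008  0.1336 -0.051 ]
[-0.1005  0.1334  0.053 ]
```

```bash
python3 -m handwheel '[-0.035,0,0.018,0, -0.07,0,0.036,0, -0.1,0,0.053,0, -0.1,0.03,0.053,0, -0.1,0.07,0.053,0, -0.1,0.11,0.053,0, -0.1,0.133,0.053,0, -0.1,0.133,0.053,0]' 1
python3 s.py 0.6808 0.2019 0.09
```

```text
t: 43.7
eef_pos: [0.6786, 0.1989, 0.1063]
eef_rot: [-0.501, 0.507, -0.497, 0.494]
ft_force: [0.4, -0.3, -0.6]
grip_width: -0.0001
43.7 [0.6786 0.1989 0.1063] heading z_tool deg 0.94 w -0.0001 F [ 0.3906 -0.3369 -0.5651]
shift [-0.003   0.0163  0.0024]
```

```bash
python3 -m handwheel '[0,0.01,0,0, 0,0.018,0,0, 0,0.02,0,0, 0,0.022,0,0, 0,0.024,0,0, 0,0.026,0,0, 0,0.026,0,0, 0,0.026,0,0]'
python3 s.py
python3 -m handwheel '[0,0.001,0,0, 0,0.002,0,0, 0,0.003,0,0, 0,0.004,0,0, 0,0.005,0,0, 0,0.006,0,0, 0,0.006,0,0, 0,0.006,0,0]'
python3 s.py
```

```text
t: 44.5
eef_pos: [0.6829, 0.1991, 0.0863]
eef_rot: [0.504, -0.503, 0.496, -0.497]
ft_force: [-0.8, -0.4, 4.3]
grip_width: 0.0004
44.5 [0.6829 0.1991 0.0863] heading z_tool deg 0.8 w 0.0004 F [-0.7553 -0.387   4.2604]
t: 45.3
eef_pos: [0.6819, 0.1981, 0.0796]
eef_rot: [-0.503, 0.504, -0.497, 0.497]
ft_force: [-1.8, 0.4, 5.9]
grip_width: 0.0003
45.3 [0.6819 0.1981 0.0796] heading z_tool deg 0.78 w 0.0003 F [-1.8155  0.4261  5.9037]
```

```bash
python3 -m handwheel '[0,0.001,0,0, 0,0.002,0,0, 0,0.003,0,0, 0,0.003,0,0, 0,0.003,0,0, 0,0.003,0,0, 0,0.003,0,0, 0,0.003,0,0]'
python3 -m handwheel '[0,0.001,0,0, 0,0.002,0,0, 0,0.002,0,0, 0,0.002,0,0, 0,0.002,0,0, 0,0.002,0,0, 0,0.002,0,0, 0,0.002,0,0]'
```

```text
t: 46.1
eef_pos: [0.682, 0.1982, 0.0792]
eef_rot: [-0.503, 0.504, -0.496, 0.497]
ft_force: [-5.1, -3.0, 17.7]
grip_width: -0.0
t: 46.9
eef_pos: [0.682, 0.1982, 0.079]
eef_rot: [-0.503, 0.504, -0.496, 0.497]
ft_force: [-8.6, -3.7, 26.6]
grip_width: -0.0003
```

```bash
python3 -m handwheel '[0,-0.03,0,0, 0,-0.06,0,0, 0,-0.06,-0.035,0, 0,-0.06,-0.07,0, 0,-0.06,-0.104,0, 0,-0.06,-0.104,0, 0,-0.06,-0.104,0, 0,-0.06,-0.104,0]'
python3 s.py 0.577 0.2004 0.09
```

```text
t: 47.7
eef_pos: [0.5797, 0.1969, 0.1343]
eef_rot: [0.504, -0.503, 0.497, -0.497]
ft_force: [-0.6, 0.2, 1.1]
grip_width: 0.0002
47.7 [0.5797 0.1969 0.1343] heading z_tool deg 0.74 w 0.0002 F [-0.5926  0.2161  1.1219]
shift [-0.0035  0.0443 -0.0027]
```

```bash
python3 -m handwheel '[-0.0025,0.02,-0.0015,0, -0.0025,0.035,-0.0015,0, -0.0025,0.044,-0.0015,0, -0.0025,0.047,-0.0015,0, -0.0025,0.05,-0.0015,0, -0.0025,0.053,-0.0015,0, -0.0025,0.055,-0.0015,0, -0.0025,0.055,-0.0015,0]'
python3 -m handwheel '[0,0.001,0,0, 0,0.002,0,0, 0,0.003,0,0, 0,0.003,0,0, 0,0.003,0,0, 0,0.003,0,0, 0,0.003,0,0, 0,0.003,0,0]'
python3 s.py
```

```text
t: 48.5
eef_pos: [0.577, 0.1997, 0.0798]
eef_rot: [0.504, -0.503, 0.496, -0.497]
ft_force: [0.3, 0.4, 0.5]
grip_width: -0.0003
t: 49.3
eef_pos: [0.5772, 0.2, 0.0781]
eef_rot: [0.504, -0.503, 0.496, -0.497]
ft_force: [-2.5, -0.3, 10.7]
grip_width: 0.0003
49.3 [0.5772 0.2    0.0781] heading z_tool deg 0.8 w 0.0003 F [-2.4989 -0.2918 10.6512]
```

```bash
python3 -m handwheel '[0,0.001,0,0, 0,0.002,0,0, 0,0.003,0,0, 0,0.003,0,0, 0,0.003,0,0, 0,0.003,0,0, 0,0.003,0,0, 0,0.003,0,0]'
python3 s.py
python3 -m handwheel '[0,-0.03,0,0, 0,-0.06,0,0, -0.026,-0.06,0,0, -0.052,-0.06,0,0, -0.052,-0.06,0,0, -0.052,-0.06,0,0, -0.052,-0.06,0,0, -0.052,-0.06,0,0]'
python3 s.py 0.5765 0.2521 0.09
```

```text
t: 50.1
eef_pos: [0.5772, 0.2001, 0.078]
eef_rot: [0.504, -0.503, 0.495, -0.498]
ft_force: [-7.3, -3.8, 30.7]
grip_width: -0.0002
50.1 [0.5772 0.2001 0.078 ] heading z_tool deg 0.8 w -0.0002 F [-7.26   -3.8338 30.6651]
t: 50.9
eef_pos: [0.576, 0.2498, 0.1328]
eef_rot: [-0.502, 0.504, -0.497, 0.497]
ft_force: [0.2, -0.8, 0.1]
grip_width: -0.0003
50.9 [0.576  0.2498 0.1328] heading z_tool deg 0.69 w -0.0003 F [ 0.1623 -0.7982  0.0878]
shift [-0.0023  0.0428  0.0005]
```

```bash
python3 -m handwheel '[-0.001,0.02,0,0, -0.001,0.035,0,0, -0.001,0.043,0,0, -0.001,0.046,0,0, -0.001,0.049,0,0, -0.001,0.052,0,0, -0.001,0.054,0,0, -0.001,0.054,0,0]'
python3 -m handwheel '[0,0.001,0,0, 0,0.002,0,0, 0,0.003,0,0, 0,0.003,0,0, 0,0.003,0,0, 0,0.003,0,0, 0,0.003,0,0, 0,0.003,0,0]'
python3 -m handwheel '[0,0.001,0,0, 0,0.002,0,0, 0,0.002,0,0, 0,0.002,0,0, 0,0.002,0,0, 0,0.002,0,0, 0,0.002,0,0, 0,0.002,0,0]'
```

```text
t: 51.7
eef_pos: [0.5759, 0.2526, 0.0793]
eef_rot: [0.504, -0.503, 0.496, -0.496]
ft_force: [0.5, 0.2, 0.3]
grip_width: -0.0003
t: 52.5
eef_pos: [0.5762, 0.2528, 0.0781]
eef_rot: [0.504, -0.503, 0.496, -0.497]
ft_force: [-2.6, -1.6, 11.3]
grip_width: 0.0001
t: 53.3
eef_pos: [0.5762, 0.2528, 0.078]
eef_rot: [0.503, -0.503, 0.496, -0.497]
ft_force: [-5.2, -3.2, 23.1]
grip_width: -0.0002
```

```bash
python3 -m handwheel '[0,-0.03,0,0, 0,-0.06,0,0, 0,-0.06,0.035,0, 0,-0.06,0.07,0, 0,-0.06,0.104,0, 0,-0.06,0.104,0, 0,-0.06,0.104,0, 0,-0.06,0.104,0]'
python3 s.py 0.6799 0.2541 0.09
python3 -m handwheel '[0,0.02,0,0, 0,0.035,0,0, 0,0.044,0,0, 0,0.046,0,0, 0,0.049,0,0, 0,0.052,0,0, 0,0.054,0,0, 0,0.054,0,0]'
python3 -m handwheel '[0,0.001,0,0, 0,0.002,0,0, 0,0.003,0,0, 0,0.004,0,0, 0,0.004,0,0, 0,0.004,0,0, 0,0.004,0,0, 0,0.004,0,0]'
python3 s.py
```

```text
t: 54.1
eef_pos: [0.6783, 0.2544, 0.1339]
eef_rot: [-0.503, 0.504, -0.497, 0.496]
ft_force: [-1.4, 0.9, -0.7]
grip_width: 0.0003
54.1 [0.6783 0.2544 0.1339] heading z_tool deg 0.86 w 0.0003 F [-1.4466  0.9059 -0.7474]
shift [0.0003 0.0439 0.0017]
t: 54.9
eef_pos: [0.68, 0.254, 0.0803]
eef_rot: [0.503, -0.503, 0.496, -0.497]
ft_force: [0.0, -0.1, 0.7]
grip_width: 0.0002
t: 55.7
eef_pos: [0.6801, 0.2541, 0.0782]
eef_rot: [0.503, -0.503, 0.496, -0.497]
ft_force: [-2.5, -1.2, 8.7]
grip_width: 0.0002
55.7 [0.6801 0.2541 0.0782] heading z_tool deg 0.79 w 0.0002 F [-2.4548 -1.1826  8.7251]
```

```bash
python3 -m handwheel '[0,0.001,0,0, 0,0.002,0,0, 0,0.002,0,0, 0,0.002,0,0, 0,0.002,0,0, 0,0.002,0,0, 0,0.002,0,0, 0,0.002,0,0]'
python3 -m handwheel '[0,-0.03,0,0, 0,-0.06,0,0, 0.026,-0.06,0,0, 0.052,-0.06,0,0, 0.052,-0.06,0,0, 0.052,-0.03,0,0, 0.052,-0.015,0,0, 0.052,-0.008,0,0]'
python3 -m handwheel '[0,0.002,0,0, 0,0.004,0,0, 0,0.006,0,0, 0,0.008,0,0, 0,0.008,0,0, 0,0.008,0,0, 0,0.008,0,0, 0,0.008,0,0]'
python3 s.py
```

```text
t: 56.5
eef_pos: [0.6801, 0.2541, 0.0781]
eef_rot: [-0.503, 0.504, -0.496, 0.497]
ft_force: [-4.4, -2.8, 17.9]
grip_width: 0.0
t: 57.3
eef_pos: [0.6791, 0.2021, 0.08]
eef_rot: [-0.502, 0.505, -0.497, 0.496]
ft_force: [0.3, -0.3, 0.5]
grip_width: -0.0003
t: 58.1
eef_pos: [0.681, 0.2028, 0.0781]
eef_rot: [0.504, -0.503, 0.496, -0.497]
ft_force: [-4.9, -2.2, 14.4]
grip_width: 0.0
58.1 [0.681  0.2028 0.0781] heading z_tool deg 0.8 w 0.0 F [-4.9065 -2.2179 14.3915]
```

```bash
python3 -m handwheel '[0,-0.03,0,0, 0,-0.07,0,0, 0,-0.07,0,0, -0.012,-0.07,-0.026,0, -0.025,-0.07,-0.053,0, -0.025,-0.07,-0.053,0, -0.025,-0.07,-0.053,0, -0.025,-0.07,-0.053,0]' 0.1
python3 s.py 0.6285 0.2276 0.088; python3 -c "
from bench import ctrl; print(ctrl.get_obs()['joints'])"
```

```text
t: 58.9
eef_pos: [0.6286, 0.2257, 0.1446]
eef_rot: [0.504, -0.503, 0.496, -0.497]
ft_force: [0.0, -0.4, 0.3]
grip_width: 0.0384
58.9 [0.6286 0.2257 0.1446] heading z_tool deg 0.74 w 0.0384 F [ 0.0286 -0.4441  0.2991]
shift [-0.0019  0.0566 -0.0001]
[-0.11080913  0.68760275 -0.45301911  1.80630861  0.42417418  0.74384617
 -0.77821455]
```

```bash
python3 -m handwheel '[-0.001,0.02,0,0, -0.001,0.04,0,0, -0.001,0.05,0,0, -0.001,0.056,0,0, -0.001,0.056,0,0, -0.001,0.056,0,0, -0.001,0.056,0,0, -0.001,0.056,0,0]'
python3 s.py
python3 -m handwheel '[0,0,0,0, 0,0,0,0, 0,0,0,0, 0,0,0,0, 0,0,0,0, 0,0,0,0, 0,0,0,0, 0,0,0,0]' 1
python3 s.py
```

```text
t: 59.7
eef_pos: [0.6277, 0.2276, 0.0891]
eef_rot: [0.504, -0.503, 0.496, -0.497]
ft_force: [0.2, -0.4, -0.6]
grip_width: 0.0384
59.7 [0.6277 0.2276 0.0891] heading z_tool deg 0.8 w 0.0384 F [ 0.1523 -0.4362 -0.6341]
t: 60.5
eef_pos: [0.6275, 0.2274, 0.0888]
eef_rot: [0.504, -0.503, 0.496, -0.497]
ft_force: [-0.4, 0.1, 5.4]
grip_width: 0.0092
60.5 [0.6275 0.2274 0.0888] heading z_tool deg 0.79 w 0.0092 F [-0.3676  0.1068  5.4417]
```

Gripped the wing; turn clockwise.

```bash
python3 -m handwheel '[0,0,0,1, 0,0,0,2, 0,0,0,3, 0,0,0,4, 0,0,0,5, 0,0,0,6, 0,0,0,7, 0,0,0,7.5]'
python3 s.py
python3 -m handwheel '[0,0,0,1, 0,0,0,2, 0,0,0,3, 0,0,0,4, 0,0,0,5, 0,0,0,6, 0,0,0,7, 0,0,0,7.2]'
python3 -m handwheel '[0,0,0,0.2, 0,0,0,0.3, 0,0,0,0.3, 0,0,0,0.3, 0,0,0,0.3, 0,0,0,0.3, 0,0,0,0.3, 0,0,0,0.3]'
python3 s.py; python3 -c "
from bench import ctrl; o=ctrl.get_obs();print(o['joints'],o['wrist_torque'])"
```

```text
t: 61.3
eef_pos: [0.6289, 0.2269, 0.0888]
eef_rot: [-0.275, 0.273, -0.651, 0.652]
ft_force: [2.2, -0.4, 3.4]
grip_width: 0.0095
61.3 [0.6289 0.2269 0.0888] heading z_tool deg -44.37 w 0.0095 F [ 2.1612 -0.3675  3.4414]
t: 62.1
eef_pos: [0.6294, 0.2256, 0.0888]
eef_rot: [-0.017, 0.014, -0.706, 0.708]
ft_force: [2.9, -3.2, 3.4]
grip_width: 0.0095
t: 62.9
eef_pos: [0.6294, 0.2256, 0.0888]
eef_rot: [-0.006, 0.004, -0.707, 0.707]
ft_force: [3.9, -3.7, 3.1]
grip_width: 0.0096
62.9 [0.6294 0.2256 0.0888] heading z_tool deg -89.2 w 0.0096 F [ 3.9001 -3.7096  3.1279]
[-4.15271716e-01  7.23620650e-01  3.43904816e-03  1.84154788e+00
  1.49086608e-04  5.73590802e-01 -1.96972838e+00] [-0.8997693  -0.77678805 -0.02878786]
```

```bash
python3 -m handwheel '[0,0,0,0, 0,0,0,0, 0,0,0,0, 0,0,0,0, 0,0,0,0, 0,-0.02,0,0, 0,-0.05,0,0, 0,-0.08,0,0]' 0.1
python3 -m handwheel '[0,-0.04,0,0, 0,-0.08,0,0, 0.03,-0.11,0,0, 0.06,-0.12,0,0, 0.09,-0.12,0,0, 0.1,-0.12,0,0, 0.1,-0.12,0,0, 0.1,-0.12,0,0]'
python3 s.py
python3 - <<'E'
from h import *
cal=viewer.get_calibration('wrist'); im=viewer.camera('wrist'); cv2.imwrite('pics/w10.png',im); np.save('w10cal.npy',cal['T'])
s=viewer.camera('side'); cv2.imwrite('pics/side9.png',s)
p=proj(cal,(.6285,.2271,.06),True); print(p); u,v=map(int,p); v0=max(v-95,0)
A=cv2.resize(im[v0:v0+170,u-95:u+95],(665,595),interpolation=cv2.INTER_CUBIC); cv2.imwrite('pics/w10c.png',A); print(u-95,v0)
E
```

```text
t: 63.7
eef_pos: [0.6266, 0.2273, 0.1685]
eef_rot: [-0.004, 0.006, -0.707, 0.707]
ft_force: [0.4, -0.2, 0.2]
grip_width: 0.0386
t: 64.5
eef_pos: [0.5283, 0.2259, 0.2882]
eef_rot: [0.005, -0.004, 0.707, -0.707]
ft_force: [0.5, -0.1, 0.1]
grip_width: 0.0378
64.5 [0.5283 0.2259 0.2882] heading z_tool deg -89.21 w 0.0378 F [ 0.5001 -0.0631  0.1411]
(np.float64(320.9783554145839), np.float64(82.62647961314785))
225 0
```

View pics/w10c.png

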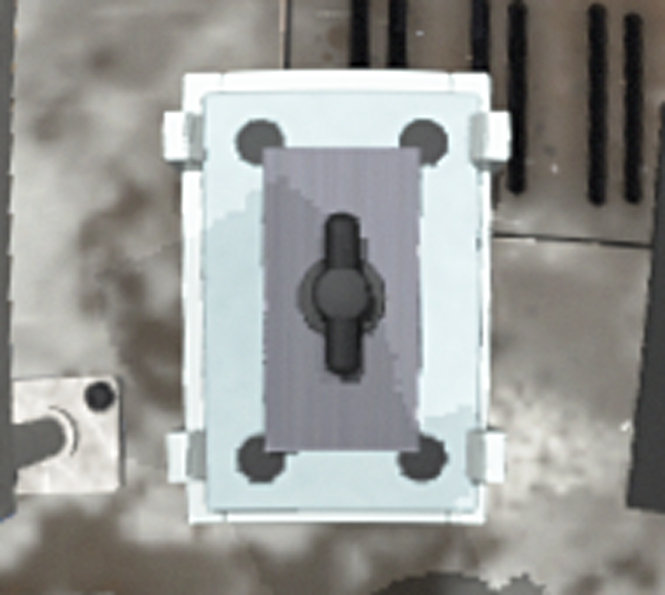

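Run:
```python
from h import *
np.set_printoptions(precision=4,suppress=True)
cal=viewer.get_calibration('wrist'); cal['T']=np.load('w10cal.npy')
g=lambda u,v,z:at_z(cal,225+u/3.5,v/3.5,z,True)[:2]
P=np.array([g(u,v,.053) for u,v in [(260,140),(424,140),(422,458),(261,458)]]); print(P,P.mean(0))
print([np.linalg.norm(P[i]-P[(i+1)%4]) for i in range(4)])
a,b=g(342,218,.08),g(345,372,.08); d=a-b; print('wing deg',np.degrees(np.arctan2(d[1],d[0])))
print('rim',np.mean([g(u,v,.048) for u,v in [(184,73),(490,74),(486,521),(188,521)]],0))
print(ctrl.get_obs()['t']); ctrl.close_job()
```

```text
[[0.6783 0.2519]
 [0.6791 0.1998]
 [0.5745 0.1984]
 [0.5737 0.2507]] [0.6264 0.2252]
[np.float64(0.052136844180561644), np.float64(0.1046864374666247), np.float64(0.05227909263052976), np.float64(0.10463997027649423)]
wing deg 1.9233777171004727
rim [0.6283 0.2267]
64.6
the job is handed in; nothing more can be done
```

I put all four bronze bushes in the box, laid the cover on it, pressed the four corners down, turned the knob a quarter turn clockwise, and handed the job in at about 65 s. Nothing was seen to fall or tip, though I took no picture of the tin and spray can at the end. The hand-in gave no verdict.

- **Bushes:** a picture taken before the cover went on showed all four standing in the box.
- **Cover:** each mark stopped hard at the same height, within about 0.1 mm, under 14–31 N. That height puts the marks at about 53 mm, the home height. The last picture shows the clips over the plate.
- **Knob:** I turned it by about 90°. The wing then lay along the cover's long side, measured at 1.9° against about 0.8° for the box. That is well past the 1.35 rad required, but I did not read the joint directly.
- **Gripper:** it had let go and stood about 200 mm above the locked knob when I handed in.

Two readings did not agree fully, both within tolerance:
- **Cover position:** the last picture puts the cover's centre about 2.4 mm from the centre of the box's rim, against the 6 mm allowed. An earlier picture had it within 0.5 mm.
- **First corner:** corner 4 stopped about 1 mm high on its first press. When I pressed it again it matched the other three.

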